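Uncover the bench bath, dip the pen tester in its beaker and rest it again

ROBOT

A 6-joint arm with a two-finger parallel gripper is mounted at the origin on a cart in front of the work surface, level with it; the furniture and walls round the work are solid. World frame = base frame: x ahead of the robot, y to its left, z up, the work surface at z = 0. Lengths are in m, angles in rad, forces in N, time in s.
With the tool pointing down it reaches from about 0.275 to 0.875 m from the base axis. Payload 12.5 kg.
Tool frame: the origin (TCP) lies midway between the tips of the shut fingers; the grasp point (between the pads) lies 19 mm behind it; z points along the fingers, y is the line along which they close (so a half turn about z gives the same grasp; the last joint's range is limited). The gripper opens to 85 mm and grips with 20 to 120 N. Pads are 22 mm wide; open, the fingers measure 114 mm over their backs; the gripper's body (76 mm by 85 mm) begins 54 mm behind the grasp point. The pads swing forward as they close: fully open they stand 13 mm farther back than shut.
Start: joints at [-1.428, 0.351, 1.652, -0, 1.139, -0.085], TCP at [0.124, -0.536, 0.231] pointing down, gripper open.
Joint ranges: [-2.75, 2.75], [-0.79, 2.1], [0.01, 2.65], [-1.57, 4.71], [0.07, 3.14], [-2.87, 2.87]. Speed limits (rad/s): [2.22, 2.22, 2.79, 3.14, 3.14, 3.14].

INTERFACE

Orientations are given as a unit quaternion [x, y, z, w].
In Python, from plant import env, snapshot, camera_params gives the robot as it stands.
- The arm moves only by the shell command python3 -m creep 'ROWS' [OPENING] [FORCE]. ROWS is a JSON object of lists of equal length, an entry for each row: "translation": the shift along the tool's x, y, z in m, a list of three; "turn": the turn, a rotation vector about the tool's x, y, z in degrees, a list of three. A call has 1 to 5 rows; each row is the pose to reach, as a shift and turn from the pose commanded when the call began, along the tool's axes at that moment; what a row does not reach only later rows make up. A row lasts 1/10 s, in which the tool goes at most 50 mm and 8.59 degrees, less where a joint would pass 70% of its speed; a pose out of reach is approached as far as the arm can. A call with a gripper value outside its range is refused whole. OPENING is the closure, from 0 (fully open) to 1 (shut), set as the call begins (- or left out, the last holds). The fingers move at their own pace and stop on an object; FORCE is the grip in N (left out, the last holds). Time passes only in rows, so rows that repeat a pose let the fingers close. It gives the time, the measured TCP pose, the force, the opening and the grip force at its end, in the units of the state.
- env.read_state(): the state, without advancing time (a new reading comes with each control period).
- snapshot(name): name is "scene" or "side" or "wrist"; returns (picture, depth): 400x640x3 uint8, red, green, blue; 400x640 float32, m along the optical axis (not along the pixel's ray), 0 where there is no reading.
- camera_params(name): a dict with "K" (3x3 intrinsics, pixels), "R" (3x3) and "t" (3): a world point X has camera coordinates R X + t; the wrist camera has in their place "hand_eye" (4x4, takes a point from camera to tool coordinates, whose origin is the TCP and whose axes are the flange's). Camera axes: x right, y down, z forward; pixel columns grow to the right and rows downward; lengths in m; the calibration is good to about 2 mm. A picture is of the moment at which its call begins: read the wrist's pose just before it. camera_params takes no time and is no camera call.
- env.close_job(): hands the job in; it is judged then, once.
The state is a dict: "time": time; "qpos": joint angles; "qd": joint speeds; "joint_torque": joint torques, N m; "ee_pos": TCP position; "ee_rot": TCP orientation; "wrist_force": force on the tool from outside, world axes, zero at the start; "ft_torque": the same for the moment, N m; "opening": finger opening in m; "grasp_force": force on a finger pad.
Only numpy, scipy, OpenCV 4.12 (cv2) and the standard library are available. Lean on these libraries where they do the work, as an engineer would, in place of code of your own. Each camera call takes 0.05 s, during which the arm holds its last target. There are 200 camera calls.

TASK

Take the lid off the bench bath: swing it up until it stands upright, lift it up off its two hinge pins and lay it down flat, handle up, in the middle of the blue mat without dropping it. Then take the yellow pen tester from its rest, dip its probe tip down into the small open beaker in the bath, to about half the beaker's depth, and lay it back gently in both notches of its rest just as it lay, display up. Leave the beaker, the two vials and the other things round the work standing where they are.

Things in the scene. Friction and masses are not known exactly. Their poses are not given: they have to be found in the camera images.
- bath: Fixed white bath, an open-topped box 120 (x) x 160 (y) x 78 mm high, walls 4 mm, inner floor 5 mm above the bench. Origin: centre of its underside; the front panel with the dark display faces its -x (towards the robot, yaw within 0.25 rad). Two steel hinge brackets on the rear (+x) wall, at y = +52 and -52 mm, stand out to x = +80 mm and reach 85 mm high.
- bath_pin (a point): Axis of the hinge pins, midway between the brackets: (72, 0, 81) mm in the bath's frame, pins along its y. Each bracket holds a pin of 6 mm diameter with 32 mm free between its cheeks.
- lid: Loose grey lid, about 0.22 kg, plate 124 (x) x 164 (y) x 6 mm, shut on the bath's rim; a rib 6 mm deep under it sits inside the walls. Origin: centre of the plate's underside (flat on a surface: 6 mm above it). x points to the hinge side, z up when shut; opening turns z to the rear. Two hooks on the rear edge reach round the pins. Shut, hooks and rib stop it being pulled up or forward.
- lid_handle (a point): Middle of the lid's handle: a round steel bar, 10 mm diameter, along the lid's y, straight for 92 mm between its posts, axis at (-37, 0, 46) mm in the lid's frame: 40 mm above the plate's top, 109 mm before the hinge axis. The bar turns between lightly closed fingers (20 to 30 N), so the lid can be swung up, or laid down, with the gripper pointing down all the way; a firm grip holds it.
- lid_hinge (a point): Point of the lid on the pin axis while it is hinged: (72, 0, 3) mm in the lid's frame. The hooks (24 mm wide, 16 mm thick) have a slot 9 mm high open to the lid's +x, its end 4.5 mm before the axis, its jaws 11 mm past it. With the lid upright the slots open downward: lift straight up 20 mm or more and it is off. The hinge is free and has no stop: let go, the lid falls.
- mat: Fixed flat blue bench mat, 176 (x) x 184 (y) x 3 mm, origin at the centre of its underside, to the left or right of the bath (the rest is on the other side). The lid belongs in its middle.
- rest: Fixed drip rest: black base 150 x 56 x 5 mm (x -65 to +85 mm) with two notched uprights 8 mm thick, 46 wide: at x = -48 mm one 48 mm high, notch 25 mm wide, floor 33 mm up (tester's body); at x = +62 mm one 43 high, notch 19 wide, floor 35.5 up (probe). Notches open upward; free space between the uprights. Origin: underside, below the seated tester's origin. The tester lies along its x, tip to +x.
- rest_seat (a point): Where the tester's origin is when it lies in its rest: (0, 0, 42) mm in the frame of the rest.
- tester: Loose yellow pen tester, about 60 g, 165 mm long, lying in its rest along x, probe to +x, dark display up (+z). Body 22 mm wide (y), 18 mm high (z) from x = -70 to +26 mm, then a round grey probe 13 mm in diameter with a glass tip. Origin: on its axis in the ribbed grip zone, near its centre of mass, best gripped here across the 22 mm width.
- tester_tip (a point): End of the probe: (95, 0, 0) mm in the frame of the tester.
- beaker: Loose clear glass beaker, 58 mm high, 46 mm over its flared rim, bore 34 mm across, 50 g, standing on the inner floor of the bath in its left or right half. Origin: centre of its underside, z up its axis. Behind the bath, beyond x = 0.68 m, stand tall cabinets and a screen.
- vial_white: Loose white-capped vial, 27 mm diameter, 65 mm high, standing in the other half of the bath. Origin: centre of its underside. Leave it alone.
- vial_black: Loose black-capped vial, 23 mm diameter, 56 mm high, standing in the rear of the bath near the middle. Origin: centre of its underside. Leave it alone.
- wash_bottle: Loose white wash bottle with a red spout, 68 x 102 mm, 206 mm high, bystander. Origin: centre of its underside.
- flask_yellow: Loose long-necked round flask with yellow contents, 69 mm diameter, 204 mm high, bystander. Origin: centre of its underside.
- tape_roll: Loose roll of beige tape lying flat, 72 mm diameter, 20 mm high, bystander. Origin: centre of its underside.

How it is judged:
By the outcome, as a careful person would: the job done as asked, in the order asked, and still so for the second after the job is handed in, with the robot touching nothing.
It also fails if it takes over 69 s, if anything falls off the work surface, if the arm or the gripper's body presses on something with over 40 N, if the wrist force passes 120 N, or if a joint passes its speed limit or range.

## Working session

There is one attempt and no reset: what is moved stays moved. The work goes in short steps, Python scripts to look and compute and a shell command to move; the robot and the scene stay as the last step left them, time stands still between calls to the robot, and variables do not carry over. Pictures are saved under pics/ and viewed, at most 10 in all, crops included, and the job is handed in when it is done.

```bash
ls; mkdir -p pics; python3 - <<'E'
from plant import env, snapshot, camera_params
import cv2,numpy as np
s=env.read_state();print(s)
for n in("scene","side"):
    p,d=snapshot(n);cv2.imwrite(f'pics/{n}0.png',p[:,:,::-1]);np.save(f'pics/{n}0.npy',d)
    print({k:np.round(v,4).tolist() for k,v in camera_params(n).items()})
print({k:np.round(v,4).tolist() for k,v in camera_params("wrist").items()})
E
```

```text
pics
{'time': 0.0, 'qpos': array([-1.42760893e+00,  3.51242504e-01,  1.65242740e+00, -2.77252778e-06,
        1.13909121e+00, -8.46097964e-02]), 'qd': array([ 2.24673940e-03,  3.21771200e-04, -5.43738177e-05, -1.09599506e-04,
        7.29498368e-04,  4.64278359e-04]), 'joint_torque': array([-8.13264414e-04, -5.06100833e+01, -2.91408885e+01, -7.16799173e-05,
        4.42166303e-03,  3.55423458e-05]), 'ee_pos': array([ 0.12417942, -0.53545901,  0.23075373]), 'ee_rot': array([ 9.93520329e-01,  1.13653048e-01, -1.83671306e-05, -5.83941931e-04]), 'wrist_force': array([-1.13625077, -0.32507105, -0.10874347]), 'ft_torque': array([-0.03137683, -0.00638641,  0.04079145]), 'grasp_force': 0.0, 'opening': 0.08526789320341042}
{'K': [[376.3064, 0.0, 318.61], [0.0, 376.3064, 193.2837], [0.0, 0.0, 1.0]], 'R': [[-0.5582, -0.8296, -0.0098], [-0.4538, 0.3152, -0.8335], [0.6946, -0.4608, -0.5525]], 't': [0.2492, 0.3665, 0.7475]}
{'K': [[401.7659, 0.0, 324.0157], [0.0, 401.7659, 200.0938], [0.0, 0.0, 1.0]], 'R': [[-0.7444, -0.6674, -0.0221], [-0.4365, 0.5113, -0.7403], [0.5054, -0.5414, -0.6719]], 't': [0.3603, 0.3634, 0.9884]}
{'K': [[276.4296, 0.0, 316.2156], [0.0, 276.4296, 198.8842], [0.0, 0.0, 1.0]], 'hand_eye': [[0.0004, -0.9643, -0.2647, 0.067], [1.0, 0.0006, -0.0004, 0.0004], [0.0005, -0.2647, 0.9643, -0.1421], [0.0, 0.0, 0.0, 1.0]]}
```

View pics/scene0.png

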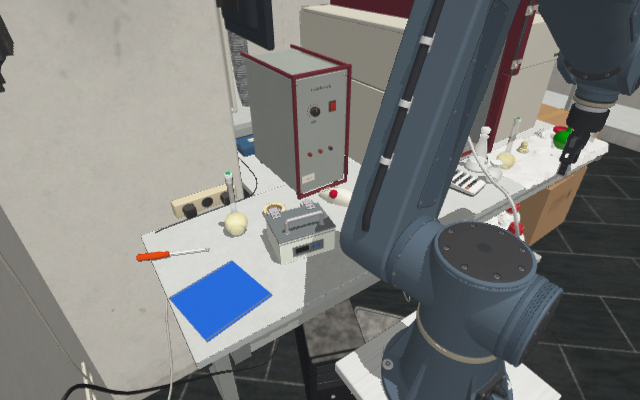

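View pics/side0.png

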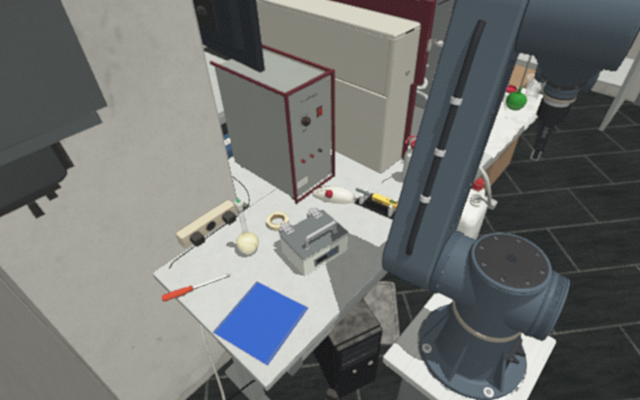

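The mat is on the left, spanning about (215..307, 283..361) in the side view. The bath and its lid handle are near (318,238) and the tester and rest near (378,200), partly behind the arm. I'll measure these roughly first.

```bash
cat > h.py <<'E'
from plant import env, snapshot, camera_params
import cv2,numpy as np
from scipy.spatial.transform import Rotation as Ro
def cam(n,s=None):
    c=camera_params(n);K=np.array(c['K'])
    if n=='wrist':
        H=np.array(c['hand_eye']);s=s or env.read_state();Rt=Ro.from_quat(s['ee_rot']).as_matrix()
        Rcw=Rt@H[:3,:3];o=Rt@H[:3,3]+s['ee_pos']
    else:
        Rcw=np.array(c['R']).T;o=-Rcw@np.array(c['t'])
    return K,Rcw,o
def shot(n,name):
    s=env.read_state();p,d=snapshot(n);cv2.imwrite(f'pics/{name}.png',p[:,:,::-1])
    K,R,o=cam(n,s);np.savez(f'pics/{name}.npz',p=p,d=d,K=K,R=R,o=o)
    return s
def load(name): return np.load(f'pics/{name}.npz')
def rays(K,R,uv):
    uv=np.atleast_2d(uv).astype(float);return np.c_[(uv[:,0]-K[0,2])/K[0,0],(uv[:,1]-K[1,2])/K[1,1],np.ones(len(uv))]@R.T
def onz(K,R,o,uv,z):
    r=rays(K,R,uv);return o+r*((z-o[2])/r[:,2])[:,None]
def cloud(K,R,o,d):
    v,u=np.mgrid[:d.shape[0],:d.shape[1]]
    P=o+rays(K,R,np.c_[u.ravel(),v.ravel()])*d.reshape(-1,1)
    return P.reshape(*d.shape,3)
E
python3 - <<'E'
from h import *
for n in("scene","side"):
    K,R,o=cam(n);im=cv2.imread(f'pics/{n}0.png').astype(int);d=np.load(f'pics/{n}0.npy')
    b,g,r=im[...,0],im[...,1],im[...,2]
    m=((b>150)&(r<90)&(g<140)).astype(np.uint8)
    k,l,st,c=cv2.connectedComponentsWithStats(m);i=1+np.argmax(st[1:,4]);v,u=np.where(l==i)
    P=onz(K,R,o,np.c_[u,v],.003)
    print(n,cv2.minAreaRect(P[:,:2].astype(np.float32)),np.median(cloud(K,R,o,d)[v,u,2]))
    Q=cloud(K,R,o,d)
    if n=='side':
        for uv in [(318,238),(322,232),(340,225),(378,200),(393,203),(340,193),(277,220),(247,243),(476,210),(305,230)]:print(uv,Q[uv[1],uv[0]].round(3))
E
```

```text
scene ((0.4472292363643646, 0.2897975444793701), (0.1747889667749405, 0.18280921876430511), 11.40755844116211) 0.003631662026820248
side ((0.4463237524032593, 0.2886560559272766), (0.16827739775180817, 0.17906425893306732), 11.196331024169922) 0.0028660752547807755
(318, 238) [0.477 0.031 0.084]
(322, 232) [0.486 0.004 0.081]
(340, 225) [ 0.462 -0.049  0.085]
(378, 200) [ 0.467 -0.251  0.042]
(393, 203) [ 0.417 -0.264  0.05 ]
(340, 193) [ 0.59  -0.2    0.038]
(277, 220) [ 0.689  0.005 -0.001]
(247, 243) [0.639 0.165 0.057]
(476, 210) [ 0.334 -0.903 -0.394]
(305, 230) [0.528 0.032 0.083]
```

```bash

python3 -m creep '{"translation":[[0.145,-0.13,-0.1],[0.145,-0.13,-0.1],[0.145,-0.13,-0.1],[0.145,-0.13,-0.1],[0.145,-0.13,-0.1]],"turn":[[0,0,0],[0,0,0],[0,0,0],[0,0,0],[0,0,0]]}' 0
python3 -m creep '{"translation":[[0.145,-0.13,0],[0.145,-0.13,0],[0.145,-0.13,0],[0.145,-0.13,0]],"turn":[[0,0,0],[0,0,0],[0,0,0],[0,0,0]]}'
python3 -m creep '{"translation":[[0.145,-0.13,0],[0.145,-0.13,0],[0.145,-0.13,0],[0.145,-0.13,0],[0.145,-0.13,0]],"turn":[[0,0,0],[0,0,0],[0,0,0],[0,0,0],[0,0,0]]}'
python3 - <<'E'
from h import *
s=shot('wrist','w1');print(s['ee_pos'],s['qpos'],np.abs(s['qd']).max())
E
```

```text
time: 0.6
ee_pos: [0.2376, -0.3742, 0.3333]
ee_rot: [0.993, 0.115, 0.001, 0.001]
wrist_force: [0.3, -0.9, -0.2]
opening: 0.0854
grasp_force: 0.0
time: 1.0
ee_pos: [0.3487, -0.215, 0.3313]
ee_rot: [0.994, 0.114, 0.0, 0.0]
wrist_force: [1.0, -1.6, 0.1]
opening: 0.0852
grasp_force: 0.0
time: 1.5
ee_pos: [0.4616, -0.054, 0.3308]
ee_rot: [0.993, 0.116, -0.0, -0.001]
wrist_force: [-0.3, -0.3, -0.2]
opening: 0.0853
grasp_force: 0.0
[ 0.46157743 -0.05397518  0.3307902 ] [-2.17143673e-01  9.96086799e-02  1.72154094e+00  9.16111448e-04
  1.32105008e+00  1.12100702e+00] 0.08994641980248809
```

View pics/w1.png

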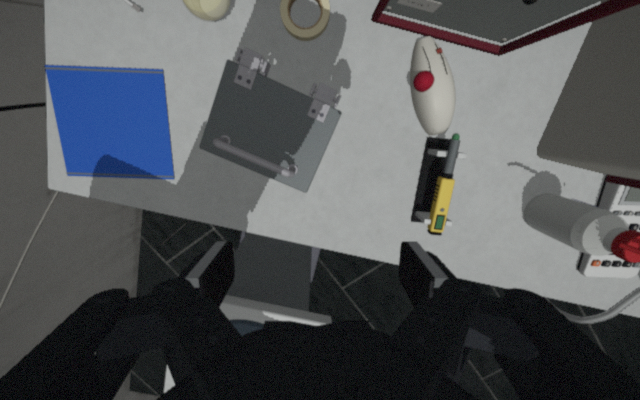

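```bash
cat > m1.py <<'E'
from h import *
w=load('w1');K,R,o,d,p=[w[k] for k in('K','R','o','d','p')];Q=cloud(K,R,o,d)
v,u=np.mgrid[:400,:640]
roi=(u>190)&(u<350)&(v>40)&(v<200)
for lo,hi in((.076,.090),(.105,.135)):
    m=roi&(Q[...,2]>lo)&(Q[...,2]<hi)
    k,l,st,c=cv2.connectedComponentsWithStats(m.astype(np.uint8));i=1+np.argmax(st[1:,4]);P=Q[l==i]
    print(lo,len(P),P.mean(0).round(4),'z',np.percentile(P[:,2],[5,50,95]).round(4),cv2.minAreaRect(P[:,:2].astype(np.float32)))
    c=P[:,:2]-P[:,:2].mean(0);e=np.linalg.svd(c,full_matrices=0)[2];print(e.round(3))
b=p.astype(int);y=(b[...,0]>120)&(b[...,1]>90)&(b[...,2]<90)&(u>400)&(u<480)&(v>120)&(v<250)
P=Q[y];P=P[P[:,2]>.03];print('yel',len(P),P.mean(0).round(4),cv2.minAreaRect(P[:,:2].astype(np.float32)),np.percentile(P[:,2],[5,50,95]))
x=onz(K,R,o,[(455,137),(437,233),(451,231),(432,226)],.042);print(x.round(4))
for q in[(437,140),(460,154),(425,215),(450,222),(432,85),(426,115),(436,135)]:print(q,Q[q[1],q[0]].round(4))
# uprights
m=(u>405)&(u<480)&(v>130)&(v<240)&(Q[...,2]>.03)&~y&(b.min(-1)>110);P=Q[m];print('upr',len(P));
for a,bb in((.3,.42),(.42,.49),(.49,.6)):
    S=P[(P[:,0]>a)&(P[:,0]<bb)];print(len(S),S.mean(0).round(4) if len(S) else'')
E
python3 m1.py; python3 -c "
import cv2;i=cv2.imread('pics/w1.png');a=cv2.resize(i[30:210,190:350],None,fx=2.6,fy=2.6,interpolation=2);b=cv2.resize(i[30:210+50,395:485],None,fx=2.1,fy=2.1)
import numpy as np
h=max(a.shape[0],b.shape[0]);f=lambda x:cv2.copyMakeBorder(x,0,h-x.shape[0],0,0,0)
cv2.imwrite('pics/c1.png',np.hstack([f(a),f(b)]))"
```

```text
0.076 11242 [0.5154 0.0223 0.0838] z [0.0821 0.0835 0.0877] ((0.5140572786331177, 0.021029166877269745), (0.16373780369758606, 0.14512504637241364), 79.78488159179688)
[[-0.214 -0.977]
 [ 0.977 -0.214]]
0.105 709 [0.4683 0.0291 0.1264] z [0.1203 0.1274 0.1292] ((0.46741968393325806, 0.029278911650180817), (0.10847990214824677, 0.01026331540197134), 79.9197998046875)
[[ 0.178  0.984]
 [ 0.984 -0.178]]
yel 342 [ 0.4511 -0.2607  0.0499] ((0.44904765486717224, -0.26501306891441345), (0.09024809300899506, 0.02621467225253582), 9.898283004760742) [0.04789057 0.04994312 0.05151397]
[[ 0.5555 -0.2486  0.042 ]
 [ 0.4008 -0.2758  0.042 ]
 [ 0.4096 -0.2973  0.042 ]
 [ 0.4107 -0.2635  0.042 ]]
(437, 140) [ 0.5465 -0.2398  0.0041]
(460, 154) [ 0.5331 -0.2651  0.0425]
(425, 215) [ 0.4231 -0.2522  0.0285]
(450, 222) [ 0.4254 -0.2871  0.047 ]
(432, 85) [ 0.6177 -0.1903  0.0399]
(426, 115) [ 0.5774 -0.2003  0.0274]
(436, 135) [ 5.540e-01 -2.372e-01 -4.000e-04]
upr 208
27 [ 0.4155 -0.2545  0.0459]
58 [ 0.4336 -0.2763  0.047 ]
123 [ 0.5303 -0.2323  0.0843]
```

View pics/c1.png

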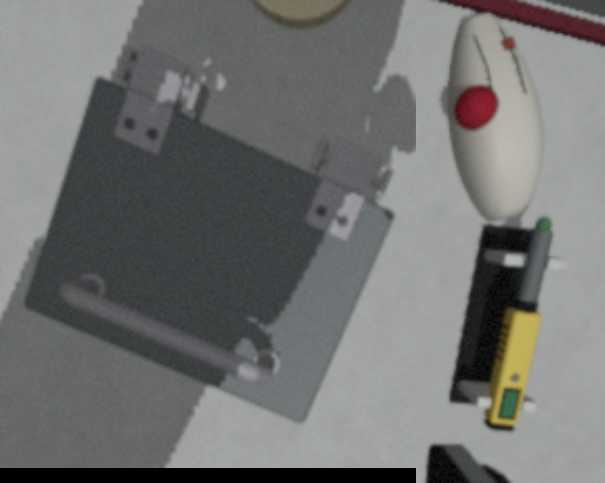

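The close-up shows the handle from (65,290) to (265,370), with the hinge hooks on the rear edge. The tester lies in its rest, display towards the robot, with the tip next to a separate white bottle-shaped object. The lid yaw is about -10.2° and its handle is at about (0.467, 0.029, 0.124), which matches the given height. I'll move above the handle, turn, and re-measure.

```bash

python3 -m creep '{"translation":[[0.0245,-0.08,0.1],[0.0245,-0.08,0.1],[0.0245,-0.08,0.1],[0.0245,-0.08,0.1],[0.0245,-0.08,0.1]],"turn":[[0,0,-42.9],[0,0,-42.9],[0,0,-42.9],[0,0,-42.9],[0,0,-42.9]]}'
python3 -m creep '{"translation":[[0,0,0],[0,0,0],[0,0,0],[0,0,0]],"turn":[[0,0,-23.7],[0,0,-23.7],[0,0,-23.7],[0,0,-23.7]]}'
cat > m2.py <<'E'
from h import *
s=shot('wrist','w2');print(s['ee_pos'],Ro.from_quat(s['ee_rot']).as_matrix().round(4).tolist(),s['qpos'].round(3))
w=load('w2');K,R,o,d,p=[w[k] for k in('K','R','o','d','p')];Q=cloud(K,R,o,d)
near=(np.hypot(Q[...,0]-.467,Q[...,1]-.029)<.075)
m=near&(Q[...,2]>.112)&(Q[...,2]<.140)
P=Q[m];c=P.mean(0);e=np.linalg.svd(P[:,:2]-c[:2],full_matrices=0)[2][0];print('bar',len(P),c,'z95',np.percentile(P[:,2],[50,95]),'dir',np.degrees(np.arctan2(e[1],e[0])),cv2.minAreaRect(P[:,:2].astype(np.float32)))
m=(abs(Q[...,2]-.084)<.004)&(abs(Q[...,0]-.51)<.11)&(abs(Q[...,1]-.02)<.13)
P=Q[m];print('lid',len(P),np.median(P[:,2]),cv2.minAreaRect(P[:,:2].astype(np.float32)))
# cabinets
P=Q[(Q[...,2]>.1)&(Q[...,0]>.6)&(abs(Q[...,1])<.2)];print('behind',len(P),P.min(0) if len(P) else'')
w=load('w1');Q=cloud(w['K'],w['R'],w['o'],w['d'])
P=Q[(Q[...,2]>.1)&(Q[...,0]>.6)];print(len(P))
for y in np.arange(-.3,.3,.05):
    S=P[abs(P[:,1]-y)<.025];print(round(y,2),S[:,0].min().round(3) if len(S) else'',S[:,2].max().round(3) if len(S) else'')
E
python3 m2.py
```

```text
time: 2.05
ee_pos: [0.4649, 0.0254, 0.2305]
ee_rot: [0.882, 0.472, -0.001, -0.0]
wrist_force: [0.1, -0.3, 0.8]
opening: 0.0855
grasp_force: 0.0
time: 2.45
ee_pos: [0.4654, 0.0249, 0.2312]
ee_rot: [0.768, 0.641, -0.0, -0.0]
wrist_force: [0.4, 1.0, -0.1]
opening: 0.0854
grasp_force: 0.0
[0.46535704 0.02486496 0.23124833] [[0.1792, 0.9838, -0.0003], [0.9838, -0.1792, -0.0002], [-0.0002, -0.0003, -1.0]] [-0.046  0.198  1.859 -0.     1.085  0.134]
bar 1203 [0.46809767 0.03469909 0.12697056] z95 [0.12744441 0.12905595] dir -100.18402792632256 ((0.46718108654022217, 0.03062518872320652), (0.10781839489936829, 0.009689725004136562), 79.9751968383789)
lid 16626 0.08342194121056942 ((0.5141853094100952, 0.021806657314300537), (0.16287991404533386, 0.14512687921524048), 79.82257843017578)
behind 9521 [ 0.65185651 -0.15958462  0.10001206]
5049
-0.3 0.687 0.203
-0.25 0.699 0.163
-0.2 0.686 0.164
-0.15 0.7 0.102
-0.1  
-0.05  
-0.0  
0.05  
0.1  
0.15  
0.2  
0.25
```

```bash
python3 - <<'E'
from h import *
w=load('w2');Q=cloud(w['K'],w['R'],w['o'],w['d'])
P=Q[(Q[...,2]>.08)&(Q[...,0]>.63)&(w['d']>0)]
for y in np.arange(-.3,.35,.05):
    S=P[abs(P[:,1]-y)<.025];print(round(y,2),S[:,0].min().round(3) if len(S) else'',S[:,2].max().round(3) if len(S) else'',len(S))
R=117.17
for f in (9,18,27,36,45,54,63,72,81,90):
    a=np.radians(21.53+f);print(f,round(109-R*np.cos(a),1),round(-(R*np.sin(a)-43),1))
E
python3 -m creep '{"translation":[[0.0055,0.001,0.05],[0.0055,0.001,0.10],[0.0055,0.001,0.126],[0.0055,0.001,0.126],[0.0055,0.001,0.126]],"turn":[[0,0,0],[0,0,0],[0,0,0],[0,0,0],[0,0,0]]}' 0
python3 -m creep '{"translation":[[0,0,0],[0,0,0],[0,0,0],[0,0,0],[0,0,0]],"turn":[[0,0,0],[0,0,0],[0,0,0],[0,0,0],[0,0,0]]}' 1 25
python3 -m creep '{"translation":[[0,0,0],[0,0,0],[0,0,0]],"turn":[[0,0,0],[0,0,0],[0,0,0]]}' 1 25
```

```text
-0.3   0
-0.25 0.7 0.092 2
-0.2   0
-0.15 0.685 0.195 2711
-0.1 0.686 0.2 7706
-0.05   0
-0.0   0
0.05   0
0.1   0
0.15 0.652 0.148 1062
0.2   0
0.25   0
0.3   0
9 8.1 -16.5
18 18.6 -31.6
27 31.4 -44.8
36 46.1 -55.9
45 62.3 -64.5
54 79.7 -70.5
63 97.8 -73.6
72 116.2 -73.9
81 134.4 -71.4
90 152.0 -66.0
time: 3.0
ee_pos: [0.468, 0.0308, 0.106]
ee_rot: [0.769, 0.64, 0.0, 0.0]
wrist_force: [-0.2, -0.0, 0.5]
opening: 0.0852
grasp_force: 0.0
time: 3.5
ee_pos: [0.4678, 0.0311, 0.1056]
ee_rot: [0.768, 0.64, 0.0, 0.0]
wrist_force: [-0.4, -0.3, 0.1]
opening: 0.0125
grasp_force: 0.0
time: 3.8
ee_pos: [0.4678, 0.0311, 0.1055]
ee_rot: [0.768, 0.64, 0.0, 0.0]
wrist_force: [-1.9, -0.1, 5.7]
opening: 0.0091
grasp_force: 24.6
```

```bash

python3 -m creep '{"translation":[[0,0.0038,-0.0084],[0,0.0081,-0.0165],[0,0.0131,-0.0243],[0,0.0186,-0.0316],[0,0.0248,-0.0385]],"turn":[[0,0,0],[0,0,0],[0,0,0],[0,0,0],[0,0,0]]}'
python3 -m creep '{"translation":[[0,0.0066,-0.0067],[0,0.0138,-0.0128],[0,0.0213,-0.0184],[0,0.0292,-0.023],[0,0.0375,-0.027]],"turn":[[0,0,0],[0,0,0],[0,0,0],[0,0,0],[0,0,0]]}'
python3 - <<'E'
from h import *
print(shot('side','s2')['wrist_force'])
E
```

```text
time: 4.3
ee_pos: [0.4918, 0.0266, 0.1445]
ee_rot: [0.768, 0.64, -0.001, -0.001]
wrist_force: [-5.8, -0.7, 1.5]
opening: 0.0091
grasp_force: 24.5
time: 4.8
ee_pos: [0.5296, 0.0198, 0.1718]
ee_rot: [0.768, 0.64, 0.0, 0.0]
wrist_force: [-1.8, -0.3, -0.4]
opening: 0.0089
grasp_force: 24.6
[-1.82783942 -0.25093086 -0.37470704]
```

View pics/s2.png

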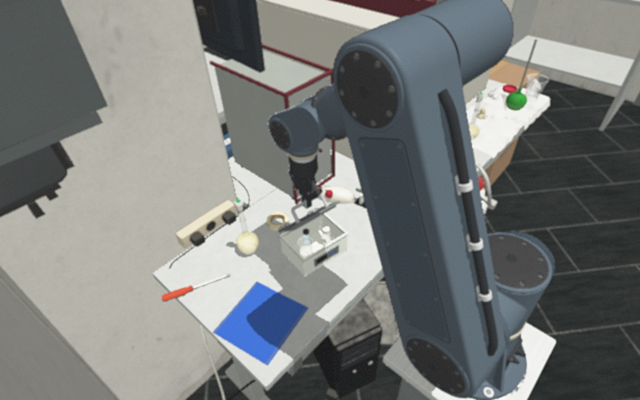

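The lid at (318,215) is about 45° open, the bath contents are visible, and the forces are small. I'll carry on to upright, grip firmly and lift.

```bash

python3 -m creep '{"translation":[[0,0.0086,-0.0033],[0,0.0174,-0.006],[0,0.0264,-0.0079],[0,0.0355,-0.0091],[0,0.0447,-0.0096]],"turn":[[0,0,0],[0,0,0],[0,0,0],[0,0,0],[0,0,0]]}'
python3 -m creep '{"translation":[[0,0.0092,0.0002],[0,0.0184,0.0011],[0,0.0274,0.0027],[0,0.0363,0.0051],[0,0.045,0.0081]],"turn":[[0,0,0],[0,0,0],[0,0,0],[0,0,0],[0,0,0]]}'
python3 -m creep '{"translation":[[0,0,0],[0,0,0],[0,0,0],[0,0,0]],"turn":[[0,0,0],[0,0,0],[0,0,0],[0,0,0]]}' 1 110
python3 - <<'E'
from h import *
s=shot('wrist','w3')
w=load('w3');Q=cloud(w['K'],w['R'],w['o'],w['d'])
print(s['qpos'])
p=s['ee_pos'];L=Ro.from_quat(s['ee_rot']).as_matrix().T@(Q.reshape(-1,3)-p).T
L=L.T.reshape(Q.shape) # tool coords; y=bath x
m=(w['d']>0)&(abs(L[...,1]+.042)<.02)&(abs(L[...,0])<.1)&(L[...,2]>-.05)&(L[...,2]<.09)
P=L[m];print(len(P))
for z in np.arange(-.04,.09,.01):
    S=P[abs(P[:,2]-z)<.005];print(round(z,3),len(S),np.median(S[:,1]).round(4) if len(S) else'')
E
```

```text
time: 5.35
ee_pos: [0.5739, 0.0117, 0.1805]
ee_rot: [0.768, 0.64, 0.0, 0.0]
wrist_force: [-1.5, 0.1, 0.1]
opening: 0.0089
grasp_force: 24.9
time: 5.85
ee_pos: [0.618, 0.0036, 0.172]
ee_rot: [0.768, 0.64, 0.0, 0.0]
wrist_force: [-1.9, 0.3, 0.9]
opening: 0.0088
grasp_force: 24.9
time: 6.25
ee_pos: [0.6171, 0.0038, 0.1725]
ee_rot: [0.768, 0.64, 0.0, 0.0]
wrist_force: [0.8, -0.3, 2.9]
opening: 0.0062
grasp_force: 107.7
[-6.92656046e-02  5.32835789e-01  1.52542106e+00 -5.44045485e-05
  1.08292158e+00  1.11363882e-01]
14113
-0.04 3738 -0.0409
-0.03 2461 -0.0395
-0.02 2111 -0.0392
-0.01 854 -0.0396
0.0 753 -0.0397
0.01 663 -0.0398
0.02 603 -0.04
0.03 532 -0.0401
0.04 463 -0.0402
0.05 419 -0.0403
0.06 495 -0.0404
0.07 346 -0.0405
0.08 345 -0.0384
```

View pics/w3.png

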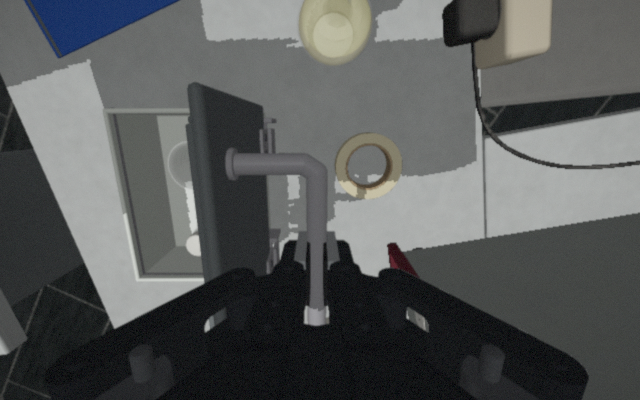

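The lid stands upright within about 1°, with the bar held at (315,240). The flask is at (335,30) and the tape at (370,165), both clear. Next I lift it off the pins, retreat towards the robot and carry it towards the mat.

```bash

python3 -m creep '{"translation":[[0,0,-0.006],[0,0,-0.014],[0,0,-0.023],[0,0,-0.032],[0,0,-0.04]],"turn":[[0,0,0],[0,0,0],[0,0,0],[0,0,0],[0,0,0]]}'
python3 -m creep '{"translation":[[0,0,-0.015],[0,-0.01,-0.03],[0,-0.03,-0.04],[0,-0.055,-0.04],[0,-0.08,-0.04]],"turn":[[0,0,0],[0,0,0],[0,0,0],[0,0,0],[0,0,0]]}'
python3 -m creep '{"translation":[[0.01,-0.02,0],[0.03,-0.03,0],[0.055,-0.035,0],[0.085,-0.04,0],[0.115,-0.045,0]],"turn":[[0,0,0],[0,0,0],[0,0,0],[0,0,0],[0,0,0]]}'
python3 - <<'E'
from h import *
s=shot('wrist','w4');w=load('w4');Q=cloud(w['K'],w['R'],w['o'],w['d'])
p=s['ee_pos'];print(p,s['opening'],s['wrist_force'])
L=((Q.reshape(-1,3)-p)@Ro.from_quat(s['ee_rot']).as_matrix()).reshape(Q.shape)
m=(w['d']>0)&(abs(L[...,1]+.042)<.02)&(abs(L[...,0])<.1)&(L[...,2]>-.05)&(L[...,2]<.09);P=L[m]
for z in np.arange(-.03,.09,.03):
    S=P[abs(P[:,2]-z)<.005];print(round(z,3),len(S),np.median(S[:,1]).round(4) if len(S) else'')
E
```

```text
time: 6.8
ee_pos: [0.6174, 0.0038, 0.2134]
ee_rot: [0.768, 0.64, 0.0, 0.0]
wrist_force: [-0.4, -0.1, -2.3]
opening: 0.0065
grasp_force: 108.1
time: 7.3
ee_pos: [0.5378, 0.0183, 0.253]
ee_rot: [0.768, 0.64, 0.0, 0.0]
wrist_force: [0.6, 0.4, -1.8]
opening: 0.006
grasp_force: 108.1
time: 7.8
ee_pos: [0.5149, 0.1404, 0.2531]
ee_rot: [0.768, 0.64, 0.0, 0.0]
wrist_force: [1.0, -1.0, -2.8]
opening: 0.0063
grasp_force: 108.2
[0.51490551 0.14039378 0.25306188] 0.00625147384312615 [ 1.0102643  -0.95028303 -2.84790358]
-0.03 2449 -0.0404
0.0 894 -0.039
0.03 633 -0.0378
0.06 540 -0.0364
```

```bash

python3 -m creep '{"translation":[[0.031,-0.015,0],[0.062,-0.03,0],[0.093,-0.04,0],[0.124,-0.043,0],[0.155,-0.0434,0]],"turn":[[0,0,-4.3],[0,0,-8.6],[0,0,-12.9],[0,0,-17.2],[0,0,-21.5]]}'
python3 -m creep '{"translation":[[0,0.015,0.025],[0,0.03,0.05],[0,0.05,0.075],[0,0.065,0.1],[0,0.08,0.125]],"turn":[[0,0,0],[0,0,0],[0,0,0],[0,0,0],[0,0,0]]}'
python3 -m creep '{"translation":[[0,0,0]],"turn":[[0,0,0]]}'
python3 - <<'E'
from h import *
s=shot('wrist','w5');w=load('w5');Q=cloud(w['K'],w['R'],w['o'],w['d']);Rt=Ro.from_quat(s['ee_rot']).as_matrix()
p=s['ee_pos'];print(p,s['opening'],s['wrist_force'],'x',Rt[:,0],'y',Rt[:,1])
c=np.array([.447,.2893]);print('bar in mat frame',((p[:2]-c)@np.array([[.9806,-.196],[.196,.9806]])))
L=((Q.reshape(-1,3)-p)@Rt).reshape(Q.shape)
m=(w['d']>0)&(abs(L[...,1]+.042)<.02)&(abs(L[...,0])<.1)&(L[...,2]>-.05)&(L[...,2]<.09);P=L[m]
for z in np.arange(-.03,.09,.03):
    S=P[abs(P[:,2]-z)<.005];print(round(z,3),len(S),np.median(S[:,1]).round(4) if len(S) else'')
rho=np.hypot(120,51);b=np.degrees(np.arctan2(51,120))
for th in np.arange(87,-.1,-8.7):
    a=np.radians(b+th);print(round(th,1),round(-rho*np.cos(a)+83,1),'tcpz',round(3+rho*np.sin(a)-18.5,1))
E
```

```text
time: 8.35
ee_pos: [0.4998, 0.3011, 0.253]
ee_rot: [0.634, 0.774, 0.0, 0.0]
wrist_force: [0.4, -0.3, -2.6]
opening: 0.0066
grasp_force: 108.2
time: 8.85
ee_pos: [0.5794, 0.3153, 0.1267]
ee_rot: [0.635, 0.772, 0.0, 0.0]
wrist_force: [0.1, 0.8, -1.9]
opening: 0.0062
grasp_force: 108.2
time: 8.95
ee_pos: [0.5783, 0.3144, 0.124]
ee_rot: [0.635, 0.772, -0.002, -0.001]
wrist_force: [-1.1, -0.1, -2.9]
opening: 0.006
grasp_force: 108.1
[0.57826478 0.31442502 0.12402959] 0.0060040346213599115 [-1.113371   -0.14532837 -2.87704611] x [-0.19290473  0.98121678 -0.00118252] y [ 0.98120839  0.19289761 -0.00453943]
bar in mat frame [ 0.13364275 -0.0010903 ]
-0.03 2569 -0.0409
0.0 951 -0.0389
0.03 675 -0.0369
0.06 552 -0.035
87.0 127.6 tcpz 107.0
78.3 108.6 tcpz 112.3
69.6 89.0 tcpz 114.8
60.9 69.2 tcpz 114.2
52.2 49.7 tcpz 110.6
43.5 31.1 tcpz 104.1
34.8 13.6 tcpz 94.9
26.1 -2.3 tcpz 83.1
17.4 -16.3 tcpz 69.1
8.7 -27.9 tcpz 53.1
-0.0 -37.0 tcpz 35.5
```

View pics/w5.png

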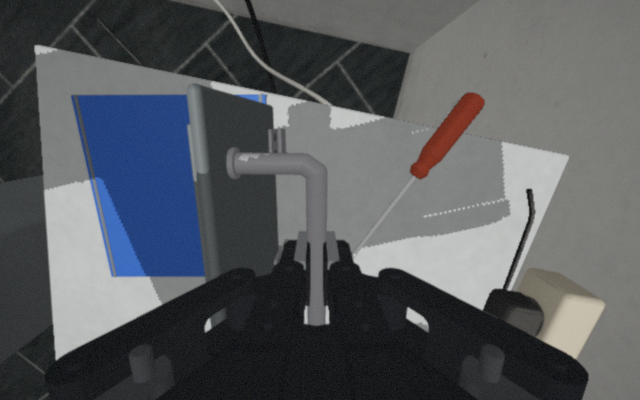

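The lid hangs upright over the mat's far edge, its plate at (235,180) and the mat behind it. It has slipped about 4° in the grip. I'll shift 8 mm back and lower the hooks to contact.

```bash

python3 -m creep '{"translation":[[0.001,-0.004,0.002],[0.001,-0.008,0.005],[0.001,-0.008,0.009],[0.001,-0.008,0.012],[0.001,-0.008,0.014]],"turn":[[0,0,0],[0,0,0],[0,0,0],[0,0,0],[0,0,0]]}'
python3 -m creep '{"translation":[[0,0,0.001],[0,0,0.001],[0,0,0.002],[0,0,0.002]],"turn":[[0,0,0],[0,0,0],[0,0,0],[0,0,0]]}'
python3 -m creep '{"translation":[[0,0,0.001],[0,0,0.001]],"turn":[[0,0,0],[0,0,0]]}'
```

```text
time: 9.5
ee_pos: [0.5704, 0.3146, 0.1133]
ee_rot: [0.635, 0.773, 0.0, 0.0]
wrist_force: [0.8, 1.2, -2.1]
opening: 0.0063
grasp_force: 108.2
time: 9.9
ee_pos: [0.5705, 0.3145, 0.1112]
ee_rot: [0.635, 0.772, -0.0, -0.0]
wrist_force: [0.4, 0.3, -2.0]
opening: 0.006
grasp_force: 108.3
time: 10.1
ee_pos: [0.5708, 0.3147, 0.1105]
ee_rot: [0.635, 0.772, 0.0, 0.0]
wrist_force: [0.7, 1.3, -1.4]
opening: 0.0064
grasp_force: 108.4
```

```bash

python3 -m creep '{"translation":[[0,0,0.001],[0,0,0.002],[0,0,0.003],[0,0,0.003]],"turn":[[0,0,0],[0,0,0],[0,0,0],[0,0,0]]}'
python3 -m creep '{"translation":[[0,0,0.001],[0,0,0.001]],"turn":[[0,0,0],[0,0,0]]}'
```

```text
time: 10.5
ee_pos: [0.5727, 0.3152, 0.1096]
ee_rot: [0.635, 0.772, 0.003, 0.002]
wrist_force: [4.5, -1.2, 10.5]
opening: 0.0058
grasp_force: 109.9
time: 10.7
ee_pos: [0.5734, 0.3153, 0.1093]
ee_rot: [0.635, 0.772, 0.003, 0.002]
wrist_force: [6.2, -0.0, 14.4]
opening: 0.0063
grasp_force: 110.3
```

```bash

python3 -m creep '{"translation":[[0,0,-0.0025],[0,0,-0.0025],[0,0,-0.0025]],"turn":[[0,0,0],[0,0,0],[0,0,0]]}' 1 25
python3 -m creep '{"translation":[[0,-0.012,-0.0035],[0,-0.0245,-0.006],[0,-0.0345,-0.007],[0,-0.0445,-0.007],[0,-0.055,-0.006]],"turn":[[0,0,0],[0,0,0],[0,0,0],[0,0,0],[0,0,0]]}'
python3 -m creep '{"translation":[[0,-0.01,0.001],[0,-0.02,0.0035],[0,-0.03,0.0062],[0,-0.039,0.01],[0,-0.0485,0.0145]],"turn":[[0,0,0],[0,0,0],[0,0,0],[0,0,0],[0,0,0]]}'
python3 - <<'E'
from h import *
s=shot('wrist','w6');w=load('w6');Q=cloud(w['K'],w['R'],w['o'],w['d']);Rt=Ro.from_quat(s['ee_rot']).as_matrix()
p=s['ee_pos'];print(p,s['opening'],s['wrist_force'])
E
```

```text
time: 11.0
ee_pos: [0.5712, 0.3148, 0.1095]
ee_rot: [0.635, 0.772, 0.001, 0.0]
wrist_force: [2.3, -0.4, 6.2]
opening: 0.0063
grasp_force: 109.3
time: 11.5
ee_pos: [0.5157, 0.3037, 0.1145]
ee_rot: [0.635, 0.772, -0.0, -0.0]
wrist_force: [-0.8, 0.4, -1.8]
opening: 0.0064
grasp_force: 108.5
time: 12.0
ee_pos: [0.4828, 0.2982, 0.1122]
ee_rot: [0.635, 0.773, 0.016, 0.01]
wrist_force: [35.4, -19.0, 103.5]
opening: 0.0062
grasp_force: 121.1
[0.4827632  0.29818332 0.11216763] 0.006150067095176312 [ 35.43046927 -19.0115656  103.52083615]
```

View pics/w6.png

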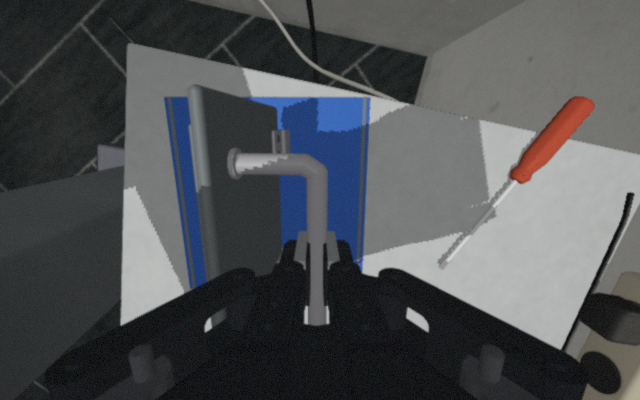

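The lid stays upright because the grip did not relax from 108 N, so the hooks are being pressed down (103 N). I'll ease off at once.

```bash

python3 -m creep '{"translation":[[0,0,-0.008],[0,0,-0.012],[0,0,-0.012]],"turn":[[0,0,0],[0,0,0],[0,0,0]]}' 1 25
python3 - <<'E'
from h import *
s=shot('wrist','w7');w=load('w7');Q=cloud(w['K'],w['R'],w['o'],w['d']);Rt=Ro.from_quat(s['ee_rot']).as_matrix()
p=s['ee_pos'];print(p,s['opening'],s['wrist_force'])
c=np.array([.447,.2893]);print('bar in mat frame',((p[:2]-c)@np.array([[.9806,-.196],[.196,.9806]])))
L=((Q.reshape(-1,3)-p)@Rt).reshape(Q.shape)
m=(w['d']>0)&(abs(L[...,1]+.03)<.03)&(abs(L[...,0])<.1)&(L[...,2]>-.05)&(L[...,2]<.09);P=L[m]
for z in np.arange(-.03,.09,.015):
    S=P[abs(P[:,2]-z)<.005];print(round(z,3),len(S),np.median(S[:,1]).round(4) if len(S) else'')
E
```

```text
time: 12.35
ee_pos: [0.4685, 0.2944, 0.1123]
ee_rot: [0.635, 0.772, -0.0, -0.0]
wrist_force: [0.7, 1.1, -2.8]
opening: 0.0061
grasp_force: 108.3
[0.46846096 0.29442653 0.11231028] 0.006056682103004348 [ 0.65106759  1.13379498 -2.84489417]
bar in mat frame [0.02204941 0.00082072]
-0.03 2774 -0.0409
-0.015 4355 -0.0223
0.0 964 -0.0389
0.015 807 -0.0379
0.03 656 -0.037
0.045 552 -0.036
0.06 547 -0.035
0.075 365 -0.0341
```

```bash

python3 -m creep '{"translation":[[0,0.015,-0.003],[0,0.04,-0.003],[0,0.065,-0.003],[0,0.085,-0.003],[0,0.1,-0.002]],"turn":[[0,0,0],[0,0,0],[0,0,0],[0,0,0],[0,0,0]]}'
python3 -m creep '{"translation":[[0,0,0.002],[0,0,0.004],[0,0,0.004]],"turn":[[0,0,0],[0,0,0],[0,0,0]]}' 0.95 25
```

```text
time: 12.9
ee_pos: [0.5673, 0.3139, 0.1127]
ee_rot: [0.635, 0.772, -0.001, -0.0]
wrist_force: [-0.6, 0.1, -2.8]
opening: 0.0059
grasp_force: 108.3
time: 13.2
ee_pos: [0.5667, 0.3139, 0.1101]
ee_rot: [0.635, 0.773, 0.0, 0.0]
wrist_force: [1.1, -0.5, 1.2]
opening: 0.0061
grasp_force: 108.9
```

```bash

python3 -m creep '{"translation":[[0,0,0],[0,0,0]],"turn":[[0,0,0],[0,0,0]]}' 0.91 25
```

```text
time: 13.4
ee_pos: [0.5663, 0.3138, 0.11]
ee_rot: [0.635, 0.773, -0.0, -0.0]
wrist_force: [-0.1, 0.5, -1.3]
opening: 0.008
grasp_force: 53.5
```

```bash

python3 -m creep '{"translation":[[0,0,0],[0,0,0]],"turn":[[0,0,0],[0,0,0]]}' 0.895 25
```

```text
time: 13.6
ee_pos: [0.5665, 0.3138, 0.1099]
ee_rot: [0.635, 0.773, -0.001, -0.0]
wrist_force: [0.7, 0.4, -2.4]
opening: 0.0093
grasp_force: 20.2
```

```bash

python3 -m creep '{"translation":[[0,-0.01,-0.002],[0,-0.021,-0.0045],[0,-0.031,-0.0055],[0,-0.041,-0.0055],[0,-0.0515,-0.0045]],"turn":[[0,0,0],[0,0,0],[0,0,0],[0,0,0],[0,0,0]]}'
python3 - <<'E'
from h import *
s=shot('wrist','w8');w=load('w8');Q=cloud(w['K'],w['R'],w['o'],w['d']);Rt=Ro.from_quat(s['ee_rot']).as_matrix()
p=s['ee_pos'];print(p,s['opening'],s['wrist_force'],s['grasp_force'])
L=((Q.reshape(-1,3)-p)@Rt).reshape(Q.shape)
m=(w['d']>0)&(abs(L[...,0]-.07)<.008)&(L[...,2]>-.05)&(L[...,2]<.09)&(L[...,1]<0);P=L[m]
for y in np.arange(-.07,0.001,.005):
    S=P[abs(P[:,1]-y)<.0025];print(round(y,3),len(S),np.median(S[:,2]).round(4) if len(S) else'')
E
```

```text
time: 14.1
ee_pos: [0.5161, 0.304, 0.1159]
ee_rot: [0.635, 0.773, 0.001, 0.0]
wrist_force: [-0.5, -0.2, 10.0]
opening: 0.0089
grasp_force: 21.8
[0.51605613 0.30397046 0.11589138] 0.008923278215239375 [-0.46310777 -0.16812214  9.97189806] 21.76652491092682
-0.07 0 
-0.065 0 
-0.06 0 
-0.055 0 
-0.05 254 -0.0201
-0.045 682 -0.0179
-0.04 631 -0.0083
-0.035 508 0.0021
-0.03 402 0.0124
-0.025 335 0.0227
-0.02 276 0.0331
-0.015 238 0.0438
-0.01 202 0.054
-0.005 161 0.064
0.0 89 0.072
```

The lid now turns in the grip (about 64°). I'll carry on down.

```bash

python3 -m creep '{"translation":[[0,-0.01,-0.0007],[0,-0.02,0.0018],[0,-0.03,0.0045],[0,-0.039,0.008],[0,-0.0485,0.0125]],"turn":[[0,0,0],[0,0,0],[0,0,0],[0,0,0],[0,0,0]]}'
cat > tilt.py <<'E'
from h import *
import sys
n=sys.argv[1]
s=shot('wrist',n);w=load(n);Q=cloud(w['K'],w['R'],w['o'],w['d']);Rt=Ro.from_quat(s['ee_rot']).as_matrix()
p=s['ee_pos'];print(p,s['opening'],s['wrist_force'],s['grasp_force'])
c=np.array([.447,.2893]);print('bar in mat frame',((p[:2]-c)@np.array([[.9806,-.196],[.196,.9806]])))
L=((Q.reshape(-1,3)-p)@Rt).reshape(Q.shape)
m=(w['d']>0)&(abs(L[...,0]-.07)<.008)&(L[...,2]>-.05)&(L[...,2]<.07)&(L[...,1]<.1)&(L[...,1]>-.06);P=L[m]
S=P[abs(P[:,1])<.02];print(len(S),S[:,1:].mean(0))
from numpy.linalg import svd
e=svd(S[:,1:]-np.median(S[:,1:],0),full_matrices=0)[2][0];print('tilt',np.degrees(np.arctan(e[1]/e[0])))
E
python3 tilt.py w9
```

```text
time: 14.65
ee_pos: [0.4675, 0.2944, 0.1038]
ee_rot: [0.635, 0.772, -0.0, -0.0]
wrist_force: [-11.7, -3.9, 24.7]
opening: 0.0093
grasp_force: 23.6
[0.46751689 0.29440724 0.10378705] 0.009313012709683887 [-11.67072369  -3.86633951  24.72150045] 23.62398326396942
bar in mat frame [0.02111989 0.00098684]
1763 [-0.00216148  0.03499353]
tilt 44.37059239292454
```

```bash

python3 -m creep '{"translation":[[0,-0.004,-0.002],[0,-0.01,-0.0005],[0,-0.015,0.002],[0,-0.0205,0.005],[0,-0.025,0.008]],"turn":[[0,0,0],[0,0,0],[0,0,0],[0,0,0],[0,0,0]]}'
python3 tilt.py w10
```

```text
time: 15.2
ee_pos: [0.4437, 0.2895, 0.0939]
ee_rot: [0.635, 0.772, -0.0, -0.0]
wrist_force: [-2.9, -1.7, 3.7]
opening: 0.0091
grasp_force: 21.9
[0.44366887 0.28948931 0.09391664] 0.009095925907769043 [-2.87394162 -1.65693538  3.68412255] 21.94193959236145
bar in mat frame [-0.0032294   0.00083854]
1902 [-0.00168075  0.02843886]
tilt 35.01313682235392
```

```bash

python3 -m creep '{"translation":[[0,-0.006,0.002],[0,-0.011,0.005],[0,-0.0165,0.0095],[0,-0.0235,0.0165],[0,-0.0305,0.0235]],"turn":[[0,0,0],[0,0,0],[0,0,0],[0,0,0],[0,0,0]]}'
python3 -m creep '{"translation":[[0,-0.006,0.0075],[0,-0.0115,0.016],[0,-0.0165,0.0245],[0,-0.0195,0.0295]],"turn":[[0,0,0],[0,0,0],[0,0,0],[0,0,0]]}'
python3 tilt.py w11
```

```text
time: 15.75
ee_pos: [0.4138, 0.2836, 0.0701]
ee_rot: [0.635, 0.772, -0.0, -0.0]
wrist_force: [-1.0, 0.1, -0.7]
opening: 0.009
grasp_force: 21.7
time: 16.15
ee_pos: [0.3948, 0.2798, 0.0403]
ee_rot: [0.635, 0.773, -0.0, -0.0]
wrist_force: [-0.1, 0.3, -0.8]
opening: 0.0088
grasp_force: 22.0
[0.39481693 0.27982333 0.04031751] 0.008825400187149458 [-0.10230596  0.30366468 -0.75840575] 22.03684777021408
bar in mat frame [-0.05302815  0.00093506]
2122 [-0.00012179  0.02028721]
tilt 3.0180244008859622
```

```bash

python3 -m creep '{"translation":[[0,0.004,0],[0,0.008,0],[0,0.012,0],[0,0.016,0],[0,0.016,0.001]],"turn":[[0,0,0],[0,0,0],[0,0,0],[0,0,0],[0,0,0]]}'
python3 -m creep '{"translation":[[0,0,0.001],[0,0,0.002],[0,0,0.003],[0,0,0.003]],"turn":[[0,0,0],[0,0,0],[0,0,0],[0,0,0]]}'
python3 tilt.py w12
```

```text
time: 16.7
ee_pos: [0.412, 0.2834, 0.0405]
ee_rot: [0.635, 0.772, 0.001, 0.0]
wrist_force: [1.2, 0.9, -1.5]
opening: 0.0091
grasp_force: 22.0
time: 17.1
ee_pos: [0.4108, 0.283, 0.0371]
ee_rot: [0.635, 0.772, -0.0, -0.0]
wrist_force: [-0.7, 0.2, -0.8]
opening: 0.009
grasp_force: 22.0
[0.41082591 0.28304637 0.0371306 ] 0.008965710838577062 [-0.66959849  0.24191592 -0.81211486] 22.047666013240814
bar in mat frame [-0.03669803  0.00095781]
2122 [-3.72156871e-05  2.01926617e-02]
tilt 1.6206482287052308
```

```bash

python3 -m creep '{"translation":[[0,0,0.001],[0,0,0.002],[0,0,0.0025],[0,0,0.0025]],"turn":[[0,0,0],[0,0,0],[0,0,0],[0,0,0]]}'
python3 tilt.py w13
```

```text
time: 17.55
ee_pos: [0.411, 0.2831, 0.0348]
ee_rot: [0.635, 0.772, -0.0, -0.0]
wrist_force: [-2.3, -0.7, 2.0]
opening: 0.0091
grasp_force: 22.3
[0.41097115 0.28310155 0.0347729 ] 0.009078695610680866 [-2.34796611 -0.69690051  2.03689156] 22.271602749824524
bar in mat frame [-0.03654479  0.00098345]
2116 [-7.90671480e-05  2.01165124e-02]
tilt 0.2443395995400091
```

The lid is flat (0.2°) on the mat, bar at -36.5 mm, +1 mm in the mat frame (wanted -37, 0). I'll release it and go above the tester with the camera on the robot side.

```bash

python3 -m creep '{"translation":[[0,0,0],[0,0,0],[0,0,0],[0,0,0]],"turn":[[0,0,0],[0,0,0],[0,0,0],[0,0,0]]}' 0.5
python3 -m creep '{"translation":[[0,0,-0.015],[0,0,-0.05],[0,0,-0.1],[0,0,-0.15],[0,0,-0.2]],"turn":[[0,0,0],[0,0,0],[0,0,0],[0,0,0],[0,0,0]]}' 0
python3 - <<'E'
from h import *
w=shot('wrist','w14');w=load('w14');Q=cloud(w['K'],w['R'],w['o'],w['d']);m=(Q[...,2]>.011)&(Q[...,2]<.022)&(abs(Q[...,0]-.45)<.12)&(abs(Q[...,1]-.29)<.13)
P=Q[m];print(len(P),np.percentile(P[:,2],[2,50,98]),cv2.minAreaRect(P[:,:2].astype(np.float32)))
E
python3 -m creep '{"translation":[[-0.24,-0.025,0],[-0.24,-0.025,0],[-0.24,-0.025,0],[-0.24,-0.025,0],[-0.24,-0.025,0]],"turn":[[0,0,-42.9],[0,0,-42.9],[0,0,-42.9],[0,0,-42.9],[0,0,-42.9]]}'
python3 -m creep '{"translation":[[-0.159,-0.181,0],[-0.159,-0.181,0],[-0.159,-0.181,0],[-0.159,-0.181,0],[-0.159,-0.181,0]],"turn":[[0,0,-42.9],[0,0,-42.9],[0,0,-42.9],[0,0,-42.9],[0,0,-42.9]]}'
python3 -m creep '{"translation":[[0.003,-0.068,0.035],[0.003,-0.068,0.035],[0.003,-0.068,0.035],[0.003,-0.068,0.035]],"turn":[[0,0,-3],[0,0,-3],[0,0,-3],[0,0,-3]]}'
python3 - <<'E'
from h import *
s=shot('wrist','w15');print(s['ee_pos'],s['qpos'],s['ee_rot'])
D=[([-1.4276,.3512,1.6524],[.1242,-.5355,.2308]),([-.2171,.0996,1.7215],[.4616,-.0540,.3308]),([-.046,.198,1.859],[.4654,.0249,.2312]),([-.0693,.5328,1.5254],[.6171,.0038,.1725]),(s['qpos'][:3],s['ee_pos'])]
A=[];b=[]
for q,p in D:
    r=np.cos(q[0])*p[0]+np.sin(q[0])*p[1];print('lat',-np.sin(q[0])*p[0]+np.cos(q[0])*p[1])
    A+=[[1,0,np.sin(q[1]),np.sin(q[1]+q[2])],[0,1,np.cos(q[1]),np.cos(q[1]+q[2])]];b+=[r,p[2]]
x,res,_,_=np.linalg.lstsq(A,b,rcond=None);print(x,np.array(A)@x-b)
E
```

```text
time: 18.0
ee_pos: [0.4111, 0.2831, 0.0348]
ee_rot: [0.635, 0.772, 0.0, 0.0]
wrist_force: [-1.5, -0.6, 0.3]
opening: 0.0428
grasp_force: 0.0
time: 18.5
ee_pos: [0.4107, 0.2829, 0.2369]
ee_rot: [0.635, 0.772, 0.0, 0.0]
wrist_force: [0.5, 0.5, 0.1]
opening: 0.0852
grasp_force: 0.0
11000 [0.01274717 0.01444105 0.01966239] ((0.4578924775123596, 0.2919113337993622), (0.14504733681678772, 0.16130848228931427), 11.198014259338379)
time: 19.05
ee_pos: [0.4312, 0.0678, 0.2349]
ee_rot: [0.356, 0.934, 0.0, 0.0]
wrist_force: [1.4, -0.4, -0.2]
opening: 0.0851
grasp_force: 0.0
time: 19.55
ee_pos: [0.4291, -0.1417, 0.2349]
ee_rot: [0.05, 0.999, -0.0, 0.0]
wrist_force: [0.4, 0.0, 0.2]
opening: 0.0854
grasp_force: 0.0
time: 19.95
ee_pos: [0.4191, -0.2073, 0.1997]
ee_rot: [0.027, 1.0, 0.0, -0.0]
wrist_force: [1.6, -0.4, -0.7]
opening: 0.0853
grasp_force: 0.0
[ 0.41910234 -0.20730153  0.19970694] [-5.59066187e-01  2.41015935e-01  1.89055814e+00  2.21290566e-04
  1.01065482e+00 -2.07590389e+00] [ 2.70348318e-02  9.99634437e-01  2.42156329e-04 -2.26597820e-04]
lat 0.046508962567314516
lat 0.04669558151610037
lat 0.04627451121471912
lat 0.04652168736718077
lat 0.04654966157823831
[-0.01281849 -0.03064965  0.47406512  0.43667337] [-0.0010625   0.00053031 -0.00501023  0.00210282  0.00274026 -0.00109245
 -0.00155056  0.0006957   0.00488304 -0.00223639]
```

View pics/w15.png

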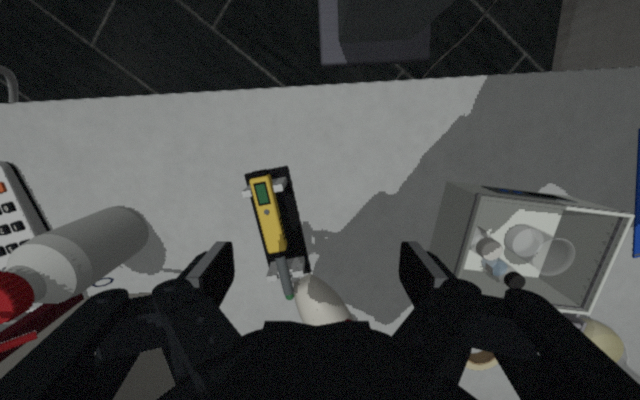

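The lid centre measures (0.4476, 0.2898), against (0.447, 0.289) for the mat. In this view the tester runs from (260,180) to (290,298). In the bath the beaker's rim ring is at about (556,256), the white vial at (487,240) and the black vial at (510,280). Now I'll measure the tester and beaker.

```bash
cat > m3.py <<'E'
from h import *
w=load('w15');K,R,o,d,p=[w[k] for k in('K','R','o','d','p')];Q=cloud(K,R,o,d);v,u=np.mgrid[:400,:640]
b=p.astype(int);y=(b[...,0]>110)&(b[...,1]>80)&(b[...,2]<100)&(b[...,0]-b[...,2]>60)&(u>240)&(u<300)&(v>165)&(v<265)
y=cv2.morphologyEx(y.astype(np.uint8),cv2.MORPH_CLOSE,np.ones((7,7)))>0
P=onz(K,R,o,np.c_[u[y],v[y]],.051);c,sz,a=cv2.minAreaRect(P[:,:2].astype(np.float32));print('body',c,sz,a,'ztop',np.median(Q[y][:,2]))
tip=onz(K,R,o,[(290,298)],.042)[0];print('tip',tip)
# black base
bl=(b.max(-1)<45)&(u>235)&(u<320)&(v>155)&(v<290);k,l,st,cc=cv2.connectedComponentsWithStats(bl.astype(np.uint8));i=1+np.argmax(st[1:,4])
B=onz(K,R,o,np.c_[u[l==i],v[l==i]],.005);print('base',cv2.minAreaRect(B[:,:2].astype(np.float32)),np.median(Q[l==i][:,2]))
print('rim ray',onz(K,R,o,[(556,256)],.063),'base',onz(K,R,o,[(524,241)],.005))
for q in[(487,240),(513,281)]:print(Q[q[1],q[0]])
cv2.imwrite('pics/c2.png',cv2.resize(cv2.convertScaleAbs(p[170:320,440:640,::-1],alpha=1.3),None,fx=4,fy=4,interpolation=2))
E
python3 m3.py
```

```text
body (0.4482671618461609, -0.2627682089805603) (0.08856656402349472, 0.021207448095083237) 7.863403797149658 ztop 0.05016420376962555
tip [ 0.56042374 -0.24766968  0.042     ]
base ((0.4769112467765808, -0.25858116149902344), (0.14764489233493805, 0.05393392965197563), 7.905674934387207) 0.004374772732230969
rim ray [[0.50852477 0.05401403 0.063     ]] base [[0.51666532 0.06175153 0.005     ]]
[ 0.48385957 -0.02616824  0.06561098]
[0.53833735 0.01155894 0.06168613]
```

View pics/c2.png

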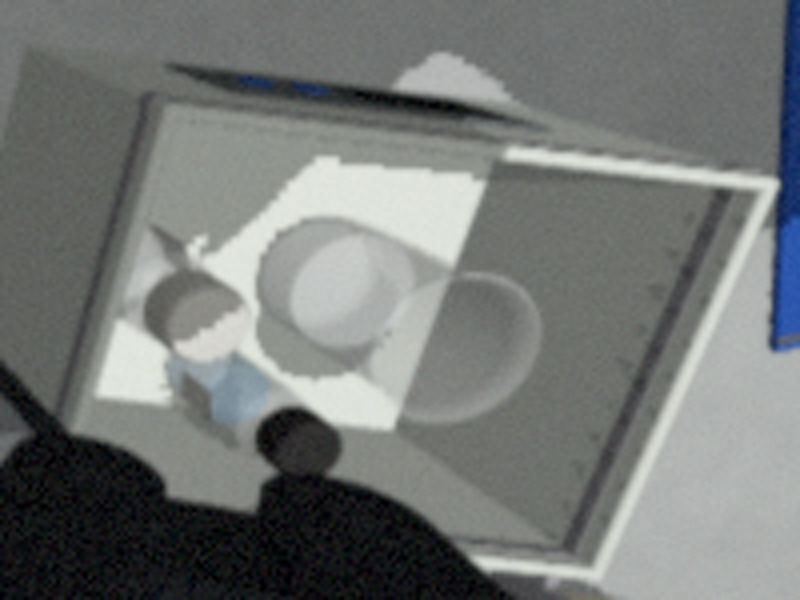

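```bash
python3 - <<'E'
from h import *
w=load('w15');K,R,o,d,p=[w[k] for k in('K','R','o','d','p')];Q=cloud(K,R,o,d)
c=lambda x,y:(440+x/4-.4,170+y/4-.4)
L=[c(395,360),c(542,335),c(480,272),c(440,423),c(410,300),c(515,400)]
for z in(.05,.063):
    P=onz(K,R,o,L,z);print(z,P[:,:2].round(4).tolist(),[round(float(np.hypot(*(P[i]-P[i+1])[:2])),4) for i in(0,2,4)],cv2.minEnclosingCircle(P[:,:2].astype(np.float32)))
for q in[(557,238),(575,254),(550,275),(557,256),(526,243),(538,240)]:print(q,Q[q[1],q[0]].round(4))
for n in [(258,285),(415,270),(320,217),(340,375)]:print(onz(K,R,o,[c(*n)],.005).round(4))
print('rim in',onz(K,R,o,[c(150,100),c(775,182),c(590,568)],.078).round(4))
s=shot('side','s3');s=load('s3');cv2.imwrite('pics/c3.png',cv2.resize(s['p'][190:280,270:370,::-1],None,fx=6,fy=6,interpolation=2))
E
```

```text
0.05 [[0.5193, 0.0463], [0.5136, 0.0875], [0.4927, 0.0661], [0.5408, 0.0629], [0.5004, 0.0476], [0.5343, 0.0836]] [0.0416, 0.0482, 0.0495] ((0.5173730850219727, 0.0656256377696991), 0.024837790057063103)
0.063 [[0.5119, 0.0352], [0.5064, 0.0746], [0.4865, 0.0541], [0.5324, 0.051], [0.4938, 0.0364], [0.5263, 0.0708]] [0.0398, 0.046, 0.0473] ((0.5100460052490234, 0.05361339822411537), 0.023735923692584038)
(557, 238) [0.4877 0.053  0.0612]
(575, 254) [0.5196 0.0971 0.0405]
(550, 275) [0.5596 0.0907 0.02  ]
(557, 256) [0.518  0.0707 0.0462]
(526, 243) [0.5009 0.0346 0.0429]
(538, 240) [0.4939 0.0411 0.0511]
[[0.515  0.0355 0.005 ]]
[[0.5124 0.0863 0.005 ]]
[[0.4921 0.0526 0.005 ]]
[[0.5496 0.0672 0.005 ]]
rim in [[ 0.4288 -0.0491  0.078 ]
 [ 0.4587  0.11    0.078 ]
 [ 0.5708  0.0866  0.078 ]]
```

View pics/c3.png

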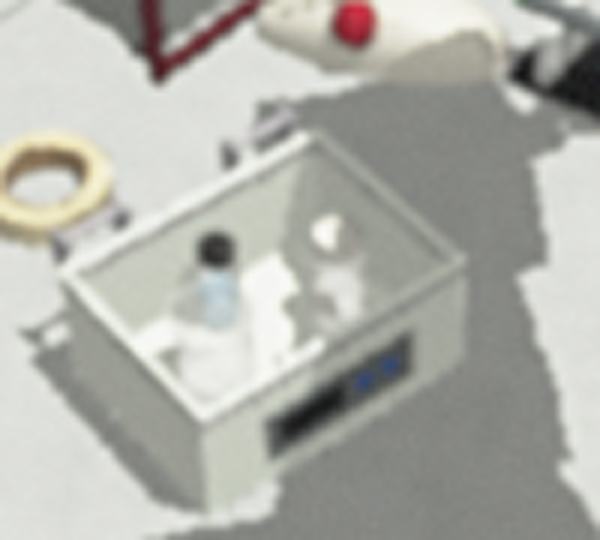

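The crop shows the beaker at (210,350) with its clear rim, the black vial at (215,270) and the white vial at (325,240). The rim centre is about (0.510, 0.054), with a rim diameter of about 46 mm as expected. Moving to above the tester.

```bash

python3 -m creep '{"translation":[[-0.0512,-0.0502,0.03],[-0.0512,-0.0502,0.06],[-0.0512,-0.0502,0.09],[-0.0512,-0.0502,0.09],[-0.0512,-0.0502,0.09]],"turn":[[0,0,-5.6],[0,0,-11.3],[0,0,-11.3],[0,0,-11.3],[0,0,-11.3]]}' 0.35
cat > m4.py <<'E'
from h import *
import sys
s=shot('wrist','w16');w=load('w16');K,R,o,d,p=[w[k] for k in('K','R','o','d','p')];Q=cloud(K,R,o,d);v,u=np.mgrid[:400,:640]
Rt=Ro.from_quat(s['ee_rot']).as_matrix();print(s['ee_pos'],'yaw',np.degrees(np.arctan2(Rt[1,0],Rt[0,0])),s['opening'])
b=p.astype(int);y=(b[...,0]>90)&(b[...,1]>60)&(b[...,0]-b[...,2]>50)&(b[...,0]-b[...,1]<90)
y=cv2.morphologyEx(y.astype(np.uint8),cv2.MORPH_CLOSE,np.ones((7,7)))
k,l,st,cc=cv2.connectedComponentsWithStats(y);i=1+np.argmax(st[1:,4]);m=(l==i)
P=onz(K,R,o,np.c_[u[m],v[m]],.051);L=(P-s['ee_pos'])@Rt
print('body in tool',cv2.minAreaRect(L[:,:2].astype(np.float32)),L.min(0),L.max(0),np.median(Q[m][:,2]))
for x in np.arange(-.02,.08,.01):
    S=L[abs(L[:,0]-x)<.004];print(round(x,2),len(S),S[:,1].min().round(4) if len(S) else'',S[:,1].max().round(4) if len(S) else'')
E
python3 m4.py
```

```text
time: 20.55
ee_pos: [0.4681, -0.2594, 0.1108]
ee_rot: [-0.073, 0.997, 0.0, 0.0]
wrist_force: [0.1, -0.0, 1.0]
opening: 0.0553
grasp_force: 0.0
[ 0.46812094 -0.25938266  0.11081872] yaw -171.68121257806908 0.055272610373707655
body in tool ((0.020007072016596794, -0.0013094423338770866), (0.08811773359775543, 0.021396499127149582), 0.2793882191181183) [-0.02400674 -0.01221411  0.05981444] [0.06402754 0.0095767  0.0598204 ] 0.050199195935624774
-0.02 242 -0.0122 0.0083
-0.01 280 -0.0121 0.009
0.0 280 -0.012 0.0089
0.01 280 -0.0118 0.0088
0.02 280 -0.0117 0.0086
0.03 283 -0.0115 0.0093
0.04 120 -0.0114 0.0091
0.05 110 -0.0112 0.009
0.06 253 -0.0118 0.0096
0.07 0
```

View pics/w16.png

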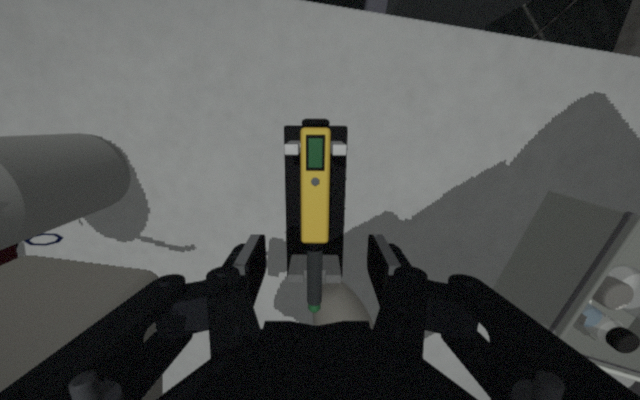

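The tester is centred between the fingers (body at x=315, fingers at 247 and 383). I'll descend and grip.

```bash

python3 -m creep '{"translation":[[0.001,-0.001,0.03],[0.001,-0.001,0.06],[0.001,-0.001,0.08],[0.001,-0.001,0.0885],[0.001,-0.001,0.0885]],"turn":[[0,0,0],[0,0,0],[0,0,0],[0,0,0],[0,0,0]]}'
python3 -m creep '{"translation":[[0,0,0],[0,0,0],[0,0,0],[0,0,0],[0,0,0]],"turn":[[0,0,0],[0,0,0],[0,0,0],[0,0,0],[0,0,0]]}' 1 45
python3 - <<'E'
from h import *
s=env.read_state();print(s['ee_pos'],s['ee_rot'],s['qpos'],s['wrist_force'],s['opening'],s['grasp_force'])
np.savez('pics/grasp.npz',p=s['ee_pos'],q=s['ee_rot'])
E
```

```text
time: 21.1
ee_pos: [0.4673, -0.2612, 0.0221]
ee_rot: [-0.072, 0.997, -0.0, 0.0]
wrist_force: [-0.9, 0.2, -0.0]
opening: 0.0558
grasp_force: 0.0
time: 21.6
ee_pos: [0.4676, -0.2616, 0.0227]
ee_rot: [-0.072, 0.997, -0.001, 0.001]
wrist_force: [-0.5, 1.1, 7.5]
opening: 0.0214
grasp_force: 43.8
[ 0.46757262 -0.26159984  0.02272587] [-7.21411576e-02  9.97393938e-01 -5.79616079e-04  8.06280270e-04] [-5.97040339e-01  6.30886497e-01  1.82481596e+00  1.44417809e-04
  6.83906300e-01 -2.31235634e+00] [-0.45635211  1.06511828  7.4811319 ] 0.02136738721314553 43.765329122543335
```

```bash

python3 -m creep '{"translation":[[0,0,-0.01],[0,0,-0.03],[0,0,-0.07],[0,0,-0.115],[0,0,-0.16]],"turn":[[0,0,0],[0,0,0],[0,0,0],[0,0,0],[0,0,0]]}'
python3 -m creep '{"translation":[[0,0.01,-0.02],[0,0.03,-0.05],[0,0.05,-0.07],[0,0.05,-0.07],[0,0.05,-0.07]],"turn":[[-8,0,0],[-16,0,0],[-24,0,0],[-24,0,0],[-24,0,0]]}'
cat > kin.py <<'E'
from h import *
from scipy.optimize import least_squares
D=[([-1.4276,.35124,1.65243,0,1.13909,-.0846],[.12418,-.53546,.23075]),([-.21714,.09961,1.72154,0,1.32105,1.121],[.46158,-.05398,.33079]),([-.046,.198,1.859,0,1.085,.134],[.46536,.02487,.23125]),([-.06927,.53284,1.52542,0,1.08292,.11136],[.6171,.0038,.1725]),([-.55907,.24102,1.89056,0,1.01065,-2.0759],[.4191,-.2073,.19971]),([-.59704,.63089,1.82482,0,.68391,-2.31236],[.46757,-.2616,.02273])]
Rz=lambda a:Ro.from_euler('z',a).as_matrix();Ry=lambda a:Ro.from_euler('y',a).as_matrix()
def fk(q,x):
    r0,z0,a2,a4,a3,lat,d6=x
    A=Rz(q[0]);B=A@Ry(q[1]);C=A@Ry(q[1]+q[2])@Rz(q[3]);E=C@Ry(q[4])@Rz(q[5]+np.pi/2)
    p=A@[r0,lat,z0]+B@[0,0,a2]+A@Ry(q[1]+q[2])@[a3,0,a4]+E@[0,0,d6]
    return p,E
def fit(D,prior=.3):
    f=lambda x:np.r_[np.concatenate([fk(q,x)[0]-p for q,p in D])*1000,(x[6]-prior)*1]
    r=least_squares(f,[0,.3,.47,.43,0,.0465,.3]);return r.x,r.fun
E
python3 - <<'E'
from kin import *
s=env.read_state();print(s['qpos'],s['ee_pos'],s['ee_rot'],s['grasp_force'])
D.append((s['qpos'],s['ee_pos']))
x,f=fit(D);print(x.round(4),f.round(1))
print(fk(s['qpos'],x)[1].round(3),Ro.from_quat(s['ee_rot']).as_matrix().round(3))
E
```

```text
time: 22.1
ee_pos: [0.4666, -0.261, 0.1839]
ee_rot: [-0.072, 0.997, -0.0, 0.0]
wrist_force: [1.3, -0.5, -0.5]
opening: 0.0218
grasp_force: 44.3
time: 22.6
ee_pos: [0.4595, -0.2124, 0.2509]
ee_rot: [-0.07, 0.976, 0.205, -0.015]
wrist_force: [-0.0, 0.2, -0.9]
opening: 0.0213
grasp_force: 44.4
[-0.6715299   0.39266036  1.59796654  0.28126646  1.4657048  -2.46061137] [ 0.45949843 -0.21238431  0.25086395] [-0.07036604  0.97603524  0.20537677 -0.01497399] 44.36295926570892
[-0.      0.2586  0.4874  0.4378  0.0408  0.0465  0.2649] [ 0.   0.   0.  -0.1 -0.2  0.   0.   0.3 -0.2  0.   0.   0.  -0.1 -0.
  0.  -0.  -0.   0.   0.  -0.   0.  -0. ]
[[-0.99  -0.131 -0.058]
 [-0.144  0.906  0.399]
 [ 0.     0.403 -0.915]] [[-0.99  -0.131 -0.058]
 [-0.144  0.906  0.399]
 [ 0.     0.403 -0.915]]
```

```bash
cat >> kin.py <<'E'
D.append(([-.67153,.39266,1.59797,.28127,1.4657,-2.46061],[.4595,-.21238,.25086]))
X=fit(D)[0]
LO=np.array([-2.75,-.79,.01,-1.57,.07,-2.87]);HI=np.array([2.75,2.1,2.65,4.71,3.14,2.87])
def ik(p,R,q0):
    def f(q):
        P,E=fk(q,X);return np.r_[(P-p)*5,(Ro.from_matrix(E.T@R)).as_rotvec()]
    r=least_squares(f,q0,xtol=1e-12,ftol=1e-12);return r.x,np.abs(r.fun).max()
def dip(psi,tilt,tip):
    # tool z horizontal at heading psi, pitched down by tilt; tool x up
    z=np.array([np.cos(psi)*np.cos(tilt),np.sin(psi)*np.cos(tilt),-np.sin(tilt)])
    x=np.array([np.cos(psi)*np.sin(tilt),np.sin(psi)*np.sin(tilt),np.cos(tilt)])
    R=np.c_[x,np.cross(z,x),z];return tip-R@[-.095,0,-.0193],R
E
python3 - <<'E'
from kin import *
q0=np.array(D[-1][0]);p0,R0=fk(q0,X)
from scipy.spatial.transform import Slerp
B=np.array([.510,.0545,.0])
for psi in range(0,121,20):
  for t in (10,20):
    P,R=dip(np.radians(psi),np.radians(t),B+[0,0,.13])
    sl=Slerp([0,1],Ro.from_matrix([R0,R]));q=q0.copy();ok=1;mn=9;bad=''
    for a in np.linspace(0,1,41)[1:]:
        q,e=ik(p0+(P-p0)*a,sl(a).as_matrix(),q)
        if e>1e-4 or (q<LO).any() or (q>HI).any(): ok=0;bad=(round(a,2),round(e,4));break
    P2,_=dip(np.radians(psi),np.radians(t),B+[0,0,.035]);q2,e2=ik(P2,R,q)
    print(psi,t,ok,bad,q.round(2),'dip',q2.round(2),round(e2,5),bool((q2>LO).all()and(q2<HI).all()))
E
```

```text
0 10 1  [ 0.03  0.44  2.43  3.17  1.13 -1.58] dip [ 0.03  0.77  2.4   3.17  1.43 -1.57] 0.0 True
0 20 1  [ 0.03  0.35  2.36  3.18  0.79 -1.59] dip [ 0.03  0.65  2.36  3.17  1.09 -1.57] 0.0 True
20 10 1  [-0.23  0.45  2.41  2.51  1.16 -1.4 ] dip [-0.23  0.77  2.38  2.56  1.4  -1.57] 0.0 True
20 20 1  [-0.19  0.35  2.34  2.45  0.85 -1.28] dip [-0.19  0.65  2.34  2.57  1.09 -1.48] 0.0 True
40 10 1  [-0.4   0.49  2.29  1.96  1.24 -1.23] dip [-0.4   0.76  2.26  2.03  1.35 -1.47] 0.0 True
40 20 1  [-0.33  0.4   2.25  1.89  1.01 -1.07] dip [-0.33  0.66  2.24  2.02  1.11 -1.34] 0.0 True
60 10 1  [-0.45  0.55  2.12  1.55  1.38 -1.09] dip [-0.45  0.78  2.09  1.59  1.38 -1.3 ] 0.0 True
60 20 1  [-0.39  0.47  2.1   1.49  1.21 -0.96] dip [-0.39  0.69  2.09  1.57  1.2  -1.19] 0.0 True
80 10 1  [-0.43  0.63  1.92  1.26  1.57 -1.  ] dip [-0.43  0.83  1.9   1.26  1.51 -1.17] 0.0 True
80 20 1  [-0.38  0.55  1.92  1.19  1.42 -0.92] dip [-0.38  0.75  1.92  1.23  1.35 -1.1 ] 0.0 True
100 10 1  [-0.38  0.72  1.72  1.03  1.77 -0.97] dip [-0.38  0.89  1.7   1.01  1.69 -1.11] 0.0 True
100 20 1  [-0.34  0.64  1.75  0.96  1.64 -0.93] dip [-0.34  0.81  1.75  0.96  1.54 -1.07] 0.0 True
120 10 1  [-0.3   0.8   1.54  0.82  1.98 -1.  ] dip [-0.3   0.95  1.52  0.79  1.88 -1.11] 0.0 True
120 20 1  [-0.27  0.72  1.59  0.76  1.84 -1.  ] dip [-0.27  0.87  1.58  0.74  1.73 -1.1 ] 0.0 True
```

```bash
cat > plan.py <<'E'
from kin import *
from scipy.spatial.transform import Slerp
def rel(p0,R0,p,R): return (R0.T@(p-p0)*1000).round(1),np.degrees(Ro.from_matrix(R0.T@R).as_rotvec()).round(2)
B=np.array([.510,.0545,0]);psi=np.radians(60);t=np.radians(12)
off=-np.tan(t)*.014*np.array([np.cos(psi),np.sin(psi),0])
E
python3 - <<'E'
from plan import *
s=env.read_state();p0=s['ee_pos'];R0=Ro.from_quat(s['ee_rot']).as_matrix()
P,R=dip(psi,t,B+off+[0,0,.125]);print(P)
sl=Slerp([0,1],Ro.from_matrix([R0,R]));print('ang',np.degrees(Ro.from_matrix(R0.T@R).magnitude()))
pp,RR=p0,R0;q=s['qpos'];N=3
for k in range(1,N+1):
    a=k/N;pa=p0+(P-p0)*a;Ra=sl(a).as_matrix();print(k,*[v.tolist() for v in rel(pp,RR,pa,Ra)]);pp,RR=pa,Ra
for a in np.linspace(0,1,13):
    pa=p0+(P-p0)*a;Ra=sl(a).as_matrix();qn,e=ik(pa,Ra,q);print(round(a,2),'tip',(pa+Ra@[-.095,0,-.0193]).round(3),'tcp',pa.round(3),'wc',(pa-Ra[:,2]*.265).round(2),'dq',np.abs(qn-q).max().round(2));q=qn
print(q)
E
```

```text
[0.52782703 0.08537733 0.21391133]
ang 126.69910646100423
1 [-36.8, 81.9, 49.5] [-22.89, 5.89, 35.0]
2 [3.6, 65.7, 78.7] [-22.89, 5.89, 35.0]
3 [21.7, 20.7, 98.1] [-22.89, 5.89, 35.0]
0.0 tip [ 0.555 -0.206  0.268] tcp [ 0.459 -0.212  0.251] wc [ 0.47 -0.32  0.49] dq 0.0
0.08 tip [ 0.561 -0.195  0.256] tcp [ 0.465 -0.188  0.248] wc [ 0.49 -0.32  0.48] dq 0.16
0.17 tip [ 0.566 -0.183  0.242] tcp [ 0.471 -0.163  0.245] wc [ 0.5  -0.31  0.46] dq 0.15
0.25 tip [ 0.567 -0.17   0.228] tcp [ 0.477 -0.138  0.242] wc [ 0.5  -0.31  0.44] dq 0.15
0.33 tip [ 0.566 -0.154  0.213] tcp [ 0.482 -0.113  0.239] wc [ 0.5  -0.31  0.42] dq 0.14
0.42 tip [ 0.563 -0.137  0.198] tcp [ 0.488 -0.088  0.235] wc [ 0.5 -0.3  0.4] dq 0.13
0.5 tip [ 0.558 -0.118  0.184] tcp [ 0.494 -0.064  0.232] wc [ 0.49 -0.29  0.37] dq 0.12
0.58 tip [ 0.551 -0.095  0.17 ] tcp [ 0.499 -0.039  0.229] wc [ 0.48 -0.27  0.35] dq 0.11
0.67 tip [ 0.543 -0.071  0.158] tcp [ 0.505 -0.014  0.226] wc [ 0.47 -0.25  0.33] dq 0.11
0.75 tip [ 0.534 -0.044  0.147] tcp [0.511 0.011 0.223] wc [ 0.45 -0.23  0.31] dq 0.12
0.83 tip [ 0.525 -0.014  0.137] tcp [0.516 0.036 0.22 ] wc [ 0.43 -0.21  0.29] dq 0.13
0.92 tip [0.516 0.018 0.13 ] tcp [0.522 0.061 0.217] wc [ 0.42 -0.17  0.28] dq 0.14
1.0 tip [0.509 0.052 0.125] tcp [0.528 0.085 0.214] wc [ 0.4  -0.14  0.27] dq 0.16
[-0.44625377  0.54400203  2.11508337  1.54053505  1.34975648 -1.07679736]
```

```bash

python3 -m creep '{"translation":[[-0.0368,0.0819,0.0495],[-0.0368,0.0819,0.0495],[-0.0368,0.0819,0.0495],[-0.0368,0.0819,0.0495],[-0.0368,0.0819,0.0495]],"turn":[[-22.89,5.89,35],[-22.89,5.89,35],[-22.89,5.89,35],[-22.89,5.89,35],[-22.89,5.89,35]]}'
python3 -m creep '{"translation":[[0.0036,0.0657,0.0787],[0.0036,0.0657,0.0787],[0.0036,0.0657,0.0787],[0.0036,0.0657,0.0787],[0.0036,0.0657,0.0787]],"turn":[[-22.89,5.89,35],[-22.89,5.89,35],[-22.89,5.89,35],[-22.89,5.89,35],[-22.89,5.89,35]]}'
python3 -m creep '{"translation":[[0.0217,0.0207,0.0981],[0.0217,0.0207,0.0981],[0.0217,0.0207,0.0981],[0.0217,0.0207,0.0981],[0.0217,0.0207,0.0981]],"turn":[[-22.89,5.89,35],[-22.89,5.89,35],[-22.89,5.89,35],[-22.89,5.89,35],[-22.89,5.89,35]]}'
python3 -m creep '{"translation":[[0,0,0],[0,0,0]],"turn":[[0,0,0],[0,0,0]]}'
python3 - <<'E'
from plan import *
s=shot('wrist','w17');p0=s['ee_pos'];R0=Ro.from_quat(s['ee_rot']).as_matrix()
print(p0,'tip',p0+R0@[-.095,0,-.0193],s['qpos'].round(2))
P,R=dip(psi,t,B+off+[0,0,.125]);print(rel(p0,R0,P,R))
shot('scene','sc4')
E
python3 -c "
import cv2,numpy as np
a=cv2.imread('pics/w17.png');b=cv2.imread('pics/sc4.png')[170:270,220:360]
b=cv2.resize(b,None,fx=2.3,fy=2.3);a=cv2.resize(a[:,:],None,fx=.72,fy=.72)
h=max(a.shape[0],b.shape[0]);f=lambda x:cv2.copyMakeBorder(x,0,h-x.shape[0],0,0,0)
o=np.hstack([f(a),f(b)]);print(o.shape);cv2.imwrite('pics/c4.png',o)"
```

```text
time: 23.1
ee_pos: [0.4822, -0.112, 0.2382]
ee_rot: [0.22, 0.889, 0.375, -0.14]
wrist_force: [-0.6, -0.5, -0.7]
opening: 0.0214
grasp_force: 44.4
time: 23.6
ee_pos: [0.5045, -0.0124, 0.2259]
ee_rot: [0.48, 0.683, 0.493, -0.245]
wrist_force: [0.8, 0.2, -1.1]
opening: 0.0214
grasp_force: 44.5
time: 24.1
ee_pos: [0.5267, 0.0871, 0.2139]
ee_rot: [0.675, 0.386, 0.543, -0.317]
wrist_force: [0.1, 0.6, -0.0]
opening: 0.0213
grasp_force: 44.5
time: 24.3
ee_pos: [0.5275, 0.0865, 0.215]
ee_rot: [0.672, 0.39, 0.545, -0.316]
wrist_force: [0.6, -0.4, -0.1]
opening: 0.0215
grasp_force: 44.6
[0.52747143 0.08652535 0.21495946] tip [0.50830149 0.05304286 0.12602731] [-0.44  0.54  2.11  1.54  1.35 -1.07]
(array([-1.2,  0.9, -0.6]), array([-0.2 , -0.03,  0.04]))
(288, 783, 3)
```

View pics/c4.png

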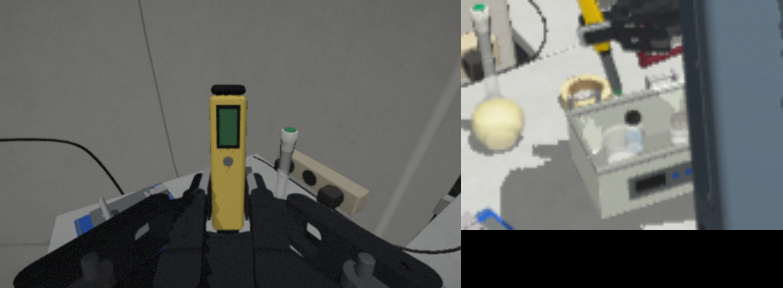

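The tester hangs tip-down in the grip above the bath, with the tester upright at (228,160) in the wrist half. That viewing takes me past the ten-picture allowance, so I'll look at no more pictures and verify numerically only. First, the tip's position from the scene camera.

```bash
python3 - <<'E'
from plan import *
s=load('sc4');K,R,o,d,p=[s[k] for k in('K','R','o','d','p')];Q=cloud(K,R,o,d)
pr=lambda X:(lambda c:(K@c/c[2])[:2])(R.T@(np.array(X)-o))
T=np.array([.5083,.0530,.126]);print('pred tip px',pr(T),'10mm up',pr(T+[.0008,.0014,.01]))
b=p.astype(int);g=(b[...,1]-b[...,0]>15)&(b[...,1]-b[...,2]>5);v,u=np.where(g);
c=pr(T);k=np.hypot(u-c[0],v-c[1])<15;print('green px',np.c_[u,v][k].tolist());print(Q[v[k],u[k]].mean(0) if k.any() else'')
# beaker rim: predicted circle projection and depth of scene points with z .055-.07 within the bath
print('rim ctr px',pr([.51,.0545,.063]))
m=(Q[...,2]>.052)&(Q[...,2]<.068)&(np.hypot(Q[...,0]-.51,Q[...,1]-.0545)<.035);P=Q[m];print(len(P),P.min(0),P.max(0),P.mean(0))
w=load('w15');Q=cloud(w['K'],w['R'],w['o'],w['d'])
m=(Q[...,2]>.058)&(Q[...,2]<.067)&(np.hypot(Q[...,0]-.51,Q[...,1]-.0545)<.035);P=Q[m];print(len(P),P.round(4)[:12].tolist())
E
```

```text
pred tip px [288.7921682  211.05789691] 10mm up [287.98347381 208.05325003]
green px [[288, 209], [289, 209], [286, 210], [287, 210], [288, 210], [289, 210], [287, 211], [288, 211]]
[0.5047873  0.05776184 0.13357571]
rim ctr px [289.23293449 229.31525507]
101 [0.48693355 0.03248903 0.05205209] [0.53368316 0.07693076 0.06565631] [0.51324143 0.05377293 0.05818711]
384 [[0.4885, 0.0496, 0.0589], [0.487, 0.0487, 0.0624], [0.4873, 0.0502, 0.0619], [0.4874, 0.0514, 0.0617], [0.4877, 0.053, 0.0612], [0.4874, 0.0534, 0.062], [0.4877, 0.055, 0.0614], [0.4877, 0.0559, 0.0616], [0.4875, 0.0566, 0.062], [0.4882, 0.0588, 0.0608], [0.4872, 0.0579, 0.063], [0.4887, 0.045, 0.0606]]
```

The scene camera's depth gives a rim centre of (0.510, 0.0547) and the tip matches within a pixel. Dipping.

```bash

python3 -m creep '{"translation":[[-0.012,0.0005,0.002],[-0.024,0.0009,0.0045],[-0.036,0.0009,0.007],[-0.048,0.0009,0.0095],[-0.06,0.0009,0.012]],"turn":[[0,0,0],[0,0,0],[0,0,0],[0,0,0],[0,0,0]]}'
python3 -m creep '{"translation":[[-0.008,0,0.0017],[-0.016,0,0.0034],[-0.024,0,0.005],[-0.0293,0,0.006],[-0.0293,0,0.006]],"turn":[[0,0,0],[0,0,0],[0,0,0],[0,0,0],[0,0,0]]}'
python3 -m creep '{"translation":[[0,0,0],[0,0,0],[0,0,0],[0,0,0],[0,0,0]],"turn":[[0,0,0],[0,0,0],[0,0,0],[0,0,0],[0,0,0]]}'
python3 - <<'E'
from plan import *
s=shot('scene','sc5');p0=s['ee_pos'];R0=Ro.from_quat(s['ee_rot']).as_matrix()
print(p0,'tip',p0+R0@[-.095,0,-.0193],s['wrist_force'])
s=load('sc5');Q=cloud(s['K'],s['R'],s['o'],s['d']);m=(Q[...,2]>.052)&(Q[...,2]<.068)&(np.hypot(Q[...,0]-.51,Q[...,1]-.0545)<.035);P=Q[m];print(len(P),P.min(0),P.max(0))
E
```

```text
time: 24.9
ee_pos: [0.5282, 0.0853, 0.1528]
ee_rot: [0.673, 0.387, 0.545, -0.316]
wrist_force: [-0.7, -0.2, -0.5]
opening: 0.021
grasp_force: 44.6
time: 25.4
ee_pos: [0.5281, 0.0852, 0.1239]
ee_rot: [0.673, 0.387, 0.545, -0.316]
wrist_force: [-0.7, -0.7, -0.2]
opening: 0.0215
grasp_force: 44.6
time: 25.9
ee_pos: [0.5282, 0.0852, 0.1246]
ee_rot: [0.672, 0.388, 0.546, -0.316]
wrist_force: [-1.3, -0.1, 0.1]
opening: 0.0213
grasp_force: 44.6
[0.52823669 0.08518618 0.12460441] tip [0.50894185 0.05207255 0.03556124] [-1.26361674 -0.11785913  0.14971079]
102 [0.48839109 0.03352076 0.05201251] [0.53154496 0.07671064 0.06679743]
```

```bash

python3 -m creep '{"translation":[[0.015,0,-0.003],[0.03,0,-0.0064],[0.05,0,-0.0106],[0.07,0,-0.0149],[0.088,0,-0.0187]],"turn":[[0,0,0],[0,0,0],[0,0,0],[0,0,0],[0,0,0]]}'
python3 -m creep '{"translation":[[0,0,0],[0,0,0]],"turn":[[0,0,0],[0,0,0]]}'
python3 - <<'E'
from plan import *
s=env.read_state();p0=s['ee_pos'];R0=Ro.from_quat(s['ee_rot']).as_matrix();print(p0)
g=np.load('pics/grasp.npz');P=np.array([.4673,-.2614,.19]);R=Ro.from_quat([-.0722,.9974,0,0]).as_matrix()
sl=Slerp([0,1],Ro.from_matrix([R0,R]));print('ang',np.degrees(Ro.from_matrix(R0.T@R).magnitude()))
pp,RR=p0,R0;q=s['qpos'];N=3
for k in range(1,N+1):
    a=k/N;pa=p0+(P-p0)*a;Ra=sl(a).as_matrix();print(k,*[v.tolist() for v in rel(pp,RR,pa,Ra)]);pp,RR=pa,Ra
for a in np.linspace(0,1,9):
    pa=p0+(P-p0)*a;Ra=sl(a).as_matrix();qn,e=ik(pa,Ra,q);print(round(a,2),'tip',(pa+Ra@[-.095,0,-.0193]).round(3),'tail',(pa+Ra@[.07,0,-.0193]).round(3),'dq',np.abs(qn-q).max().round(2),qn.round(2));q=qn
E
```

```text
time: 26.45
ee_pos: [0.5281, 0.0849, 0.2154]
ee_rot: [0.672, 0.388, 0.546, -0.316]
wrist_force: [0.0, 0.4, -0.5]
opening: 0.0209
grasp_force: 44.6
time: 26.65
ee_pos: [0.5281, 0.0849, 0.2143]
ee_rot: [0.672, 0.388, 0.546, -0.316]
wrist_force: [-0.3, 0.5, -0.2]
opening: 0.0212
grasp_force: 44.6
[0.52812815 0.08487244 0.21429416]
ang 140.4651306959411
1 [-30.4, 40.1, -106.1] [28.22, -13.72, -34.76]
2 [-55.9, -40.1, -95.2] [28.22, -13.72, -34.76]
3 [-27.6, -104.1, -46.9] [28.22, -13.72, -34.76]
0.0 tip [0.509 0.052 0.125] tail [0.526 0.081 0.287] dq 0.0 [-0.45  0.55  2.11  1.54  1.35 -1.08]
0.12 tip [ 0.521 -0.008  0.128] tail [0.51  0.048 0.283] dq 0.29 [-0.52  0.55  1.97  1.25  1.42 -1.14]
0.25 tip [ 0.535 -0.062  0.136] tail [0.491 0.013 0.276] dq 0.25 [-0.55  0.56  1.84  1.    1.48 -1.23]
0.38 tip [ 0.549 -0.109  0.147] tail [ 0.472 -0.025  0.267] dq 0.22 [-0.57  0.56  1.72  0.78  1.52 -1.36]
0.5 tip [ 0.562 -0.149  0.161] tail [ 0.453 -0.067  0.256] dq 0.2 [-0.57  0.55  1.64  0.59  1.53 -1.52]
0.62 tip [ 0.57  -0.181  0.176] tail [ 0.436 -0.114  0.244] dq 0.18 [-0.56  0.52  1.6   0.4   1.49 -1.71]
0.75 tip [ 0.574 -0.207  0.19 ] tail [ 0.42  -0.164  0.231] dq 0.2 [-0.56  0.48  1.61  0.24  1.39 -1.9 ]
0.88 tip [ 0.571 -0.229  0.202] tail [ 0.407 -0.216  0.22 ] dq 0.2 [-0.57  0.43  1.65  0.11  1.24 -2.1 ]
1.0 tip [ 0.561 -0.248  0.209] tail [ 0.398 -0.271  0.209] dq 0.21 [-0.6   0.37  1.73 -0.    1.04 -2.31]
```

```bash
python3 - <<'E'
from plan import *
s=env.read_state();p0=s['ee_pos'];R0=Ro.from_quat(s['ee_rot']).as_matrix()
P=np.array([.4673,-.2614,.19]);R=Ro.from_quat([-.0722,.9974,0,0]).as_matrix();sl=Slerp([0,1],Ro.from_matrix([R0,R]))
pp,RR=p0,R0
for k in range(1,5):
    a=k/4;pa=p0+(P-p0)*a;Ra=sl(a).as_matrix();print(k,*[v.tolist() for v in rel(pp,RR,pa,Ra)]);pp,RR=pa,Ra
E
```

```text
1 [-22.8, 30.1, -79.6] [21.16, -10.29, -26.07]
2 [-40.9, -14.7, -76.6] [21.16, -10.29, -26.07]
3 [-36.1, -58.0, -55.6] [21.16, -10.29, -26.07]
4 [-10.2, -84.1, -24.3] [21.16, -10.29, -26.07]
```

```bash

python3 -m creep '{"translation":[[-0.0228,0.0301,-0.0796],[-0.0228,0.0301,-0.0796],[-0.0228,0.0301,-0.0796],[-0.0228,0.0301,-0.0796],[-0.0228,0.0301,-0.0796]],"turn":[[21.16,-10.29,-26.07],[21.16,-10.29,-26.07],[21.16,-10.29,-26.07],[21.16,-10.29,-26.07],[21.16,-10.29,-26.07]]}'
python3 -m creep '{"translation":[[-0.0409,-0.0147,-0.0766],[-0.0409,-0.0147,-0.0766],[-0.0409,-0.0147,-0.0766],[-0.0409,-0.0147,-0.0766],[-0.0409,-0.0147,-0.0766]],"turn":[[21.16,-10.29,-26.07],[21.16,-10.29,-26.07],[21.16,-10.29,-26.07],[21.16,-10.29,-26.07],[21.16,-10.29,-26.07]]}'
python3 -m creep '{"translation":[[-0.0361,-0.058,-0.0556],[-0.0361,-0.058,-0.0556],[-0.0361,-0.058,-0.0556],[-0.0361,-0.058,-0.0556],[-0.0361,-0.058,-0.0556]],"turn":[[21.16,-10.29,-26.07],[21.16,-10.29,-26.07],[21.16,-10.29,-26.07],[21.16,-10.29,-26.07],[21.16,-10.29,-26.07]]}'
python3 -m creep '{"translation":[[-0.0102,-0.0841,-0.0243],[-0.0102,-0.0841,-0.0243],[-0.0102,-0.0841,-0.0243],[-0.0102,-0.0841,-0.0243],[-0.0102,-0.0841,-0.0243]],"turn":[[21.16,-10.29,-26.07],[21.16,-10.29,-26.07],[21.16,-10.29,-26.07],[21.16,-10.29,-26.07],[21.16,-10.29,-26.07]]}'
python3 -m creep '{"translation":[[0,0,0],[0,0,0],[0,0,0]],"turn":[[0,0,0],[0,0,0],[0,0,0]]}'
python3 - <<'E'
from plan import *
s=env.read_state();p0=s['ee_pos'];R0=Ro.from_quat(s['ee_rot']).as_matrix()
for _ in range(1):
    print(s['time'],p0,s['ee_rot'],s['grasp_force'])
    print(rel(p0,R0,np.array([.4674,-.2614,.08]),Ro.from_quat([-.0722,.9974,0,0]).as_matrix()))
E
```

```text
time: 27.15
ee_pos: [0.5139, -0.002, 0.2081]
ee_rot: [0.544, 0.649, 0.461, -0.266]
wrist_force: [0.1, -0.0, -0.4]
opening: 0.0217
grasp_force: 44.6
time: 27.65
ee_pos: [0.4979, -0.0871, 0.2021]
ee_rot: [0.366, 0.847, 0.334, -0.193]
wrist_force: [-0.9, -0.3, -0.0]
opening: 0.0215
grasp_force: 44.6
time: 28.15
ee_pos: [0.4818, -0.1731, 0.1956]
ee_rot: [0.155, 0.967, 0.176, -0.102]
wrist_force: [-0.1, 0.5, -0.5]
opening: 0.0213
grasp_force: 44.6
time: 28.65
ee_pos: [0.4657, -0.2598, 0.1887]
ee_rot: [-0.071, 0.998, 0.002, -0.001]
wrist_force: [0.2, 1.1, -0.7]
opening: 0.021
grasp_force: 44.6
time: 28.95
ee_pos: [0.4674, -0.2616, 0.1895]
ee_rot: [-0.071, 0.997, 0.001, -0.001]
wrist_force: [-0.5, 0.0, -0.4]
opening: 0.0213
grasp_force: 44.6
28.95 [ 0.46735126 -0.26157493  0.18948683] [-7.07059340e-02  9.97496186e-01  1.29028299e-03 -6.03841617e-04] 44.62658643722534
(array([-2.000e-01, -1.000e-01,  1.095e+02]), array([ 0.15, -0.06, -0.17]))
```

```bash

python3 -m creep '{"translation":[[0,0,0.03],[0,0,0.06],[0,0,0.09],[0,0,0.11],[0,0,0.11]],"turn":[[0,0,-0.1],[0,0,-0.1],[0,0,-0.1],[0,0,-0.1],[0,0,-0.1]]}'
python3 -m creep '{"translation":[[0,0,0],[0,0,0],[0,0,0]],"turn":[[0,0,0],[0,0,0],[0,0,0]]}'
python3 - <<'E'
from plan import *
a=[]
for i in range(4):
    s=shot('wrist','w18');a.append(np.r_[s['ee_pos'],s['ee_rot']])
a=np.array(a);m=a.mean(0);print(a.std(0).round(4));R0=Ro.from_quat(m[3:]).as_matrix()
print(m,rel(m[:3],R0,np.array([.4675,-.2615,.0222]),Ro.from_quat([-.0722,.9974,0,0]).as_matrix()))
# tester in tool frame as compared with rest base
w=load('w18');K,R,o,d,p=[w[k] for k in('K','R','o','d','p')];v,u=np.mgrid[:400,:640];b=p.astype(int)
Q=cloud(K,R,o,d);y=(b[...,0]>90)&(b[...,1]>60)&(b[...,0]-b[...,2]>50)&(b[...,0]-b[...,1]<90);y=cv2.morphologyEx(y.astype(np.uint8),cv2.MORPH_CLOSE,np.ones((7,7)))
k,l,st,cc=cv2.connectedComponentsWithStats(y);i=1+np.argmax(st[1:,4]);k=l==i
P=onz(K,R,o,np.c_[u[k],v[k]],m[2]+.0283);L=(P-m[:3])@R0;print('body',cv2.minAreaRect(L[:,:2].astype(np.float32)),np.median(Q[k][:,2]),np.polyfit(((Q[k]-m[:3])@R0)[:,0],Q[k][:,2],1))
E
```

```text
time: 29.45
ee_pos: [0.4661, -0.2606, 0.0774]
ee_rot: [-0.072, 0.997, 0.002, -0.002]
wrist_force: [-0.0, 0.2, -0.2]
opening: 0.0213
grasp_force: 44.6
time: 29.75
ee_pos: [0.4679, -0.2617, 0.0811]
ee_rot: [-0.073, 0.997, -0.0, 0.001]
wrist_force: [0.7, -0.6, -0.4]
opening: 0.0213
grasp_force: 44.6
[0.0001 0.0001 0.0002 0.     0.     0.0001 0.0001]
[ 4.67717599e-01 -2.61596485e-01  8.08891639e-02 -7.29277487e-02
  9.97337063e-01 -1.96796669e-04  5.14451602e-04] (array([ 0.3,  0.2, 58.7]), array([-0.03,  0.06,  0.08]))
body ((0.019907109439373016, -9.37487930059433e-05), (0.08673051744699478, 0.02085152454674244), 0.014400309883058071) 0.1081068571522503 [0.02215378 0.10798293]
```

```bash

python3 -m creep '{"translation":[[0.0003,0.0002,0.015],[0.0003,0.0002,0.03],[0.0003,0.0002,0.042],[0.0003,0.0002,0.05],[0.0003,0.0002,0.053]],"turn":[[0,0,0],[0,0,0],[0,0,0],[0,0,0],[0,0,0]]}'
python3 -m creep '{"translation":[[0,0,0.001],[0,0,0.002],[0,0,0.003],[0,0,0.004],[0,0,0.0045]],"turn":[[0,0,0],[0,0,0],[0,0,0],[0,0,0],[0,0,0]]}'
python3 -m creep '{"translation":[[0,0,0.0005],[0,0,0.0005]],"turn":[[0,0,0],[0,0,0]]}'
```

```text
time: 30.45
ee_pos: [0.4668, -0.261, 0.0263]
ee_rot: [-0.073, 0.997, 0.001, -0.0]
wrist_force: [-0.4, 0.9, -0.8]
opening: 0.0214
grasp_force: 44.6
time: 30.95
ee_pos: [0.4671, -0.2612, 0.0227]
ee_rot: [-0.073, 0.997, 0.0, 0.0]
wrist_force: [-2.8, 1.3, 8.2]
opening: 0.021
grasp_force: 45.8
time: 31.15
ee_pos: [0.4671, -0.2612, 0.0227]
ee_rot: [-0.073, 0.997, 0.0, 0.0]
wrist_force: [-3.1, 1.8, 8.6]
opening: 0.0212
grasp_force: 46.0
```

```bash

python3 -m creep '{"translation":[[0,0,-0.0005],[0,0,-0.0005]],"turn":[[0,0,0],[0,0,0]]}' 0.73
python3 -m creep '{"translation":[[0,0,0],[0,0,0],[0,0,0],[0,0,0]],"turn":[[0,0,0],[0,0,0],[0,0,0],[0,0,0]]}' 0.4
python3 -m creep '{"translation":[[0,0,-0.02],[0,0,-0.05],[0,0,-0.09],[0,0,-0.13],[0,0,-0.16]],"turn":[[0,0,0],[0,0,0],[0,0,0],[0,0,0],[0,0,0]]}'
python3 - <<'E'
from h import *
import time
for n in('w16','w19'):
    if n=='w19': s=shot('wrist',n);print(s['time'],s['ee_pos'],s['opening'],s['wrist_force'])
    w=load(n);K,R,o,d,p=[w[k] for k in('K','R','o','d','p')];v,u=np.mgrid[:400,:640];b=p.astype(int);Q=cloud(K,R,o,d)
    y=(b[...,0]>90)&(b[...,1]>60)&(b[...,0]-b[...,2]>50)&(b[...,0]-b[...,1]<90);y=cv2.morphologyEx(y.astype(np.uint8),cv2.MORPH_CLOSE,np.ones((7,7)))
    k,l,st,cc=cv2.connectedComponentsWithStats(y);i=1+np.argmax(st[1:,4]);m=l==i
    P=onz(K,R,o,np.c_[u[m],v[m]],.051);print(n,cv2.minAreaRect(P[:,:2].astype(np.float32)),np.median(Q[m][:,2]),np.polyfit(Q[m][:,0]-.45,Q[m][:,2],1))
    x,yy,ww,h=st[i,:4];dk=m*0;sub=b[yy:yy+h,x:x+ww];print('dark green display px',int(((sub[...,1]-sub[...,0]>10)&(sub[...,1]<140)).sum()))
s=shot('scene','sc6');w=load('sc6');Q=cloud(w['K'],w['R'],w['o'],w['d'])
m=(Q[...,2]>.052)&(Q[...,2]<.068)&(np.hypot(Q[...,0]-.51,Q[...,1]-.0545)<.035);P=Q[m];print('beaker',len(P),P.min(0),P.max(0))
m=(Q[...,2]>.011)&(Q[...,2]<.022)&(abs(Q[...,0]-.45)<.12)&(abs(Q[...,1]-.29)<.13);P=Q[m];print('lid',len(P),cv2.minAreaRect(P[:,:2].astype(np.float32)))
E
```

```text
time: 31.35
ee_pos: [0.4671, -0.2612, 0.0226]
ee_rot: [-0.073, 0.997, 0.0, 0.0]
wrist_force: [0.4, -0.6, 0.3]
opening: 0.0232
grasp_force: 0.0
time: 31.75
ee_pos: [0.467, -0.2611, 0.0224]
ee_rot: [-0.073, 0.997, 0.0, -0.0]
wrist_force: [1.1, -0.1, -0.4]
opening: 0.0515
grasp_force: 0.0
time: 32.25
ee_pos: [0.4673, -0.2614, 0.1849]
ee_rot: [-0.073, 0.997, -0.0, 0.001]
wrist_force: [1.4, -0.1, -0.2]
opening: 0.0511
grasp_force: 0.0
w16 ((0.44851747155189514, -0.26357126235961914), (0.08811776340007782, 0.021396497264504433), 8.039389610290527) 0.050199195935624774 [-0.12997454  0.05174116]
dark green display px 454
32.25 [ 0.46725918 -0.26136458  0.18494913] 0.0510901172268497 [ 1.44532173 -0.08884743 -0.17797869]
w19 ((0.4486951231956482, -0.2638169825077057), (0.08867280185222626, 0.021762577816843987), 7.846652030944824) 0.050168425865045274 [-0.162073    0.05081198]
dark green display px 281
beaker 101 [0.4886761  0.03362764 0.05208528] [0.5331173  0.07731649 0.06444822]
lid 2560 ((0.4579260051250458, 0.2926844358444214), (0.14750728011131287, 0.1642218977212906), 11.156332969665527)
```

The tester is back within 0.3 mm and 0.2° of where it lay, at the same height. The beaker and lid are where they should be, and the arm is clear. Handing in.

```bash
python3 -c "
from plant import env
print(env.close_job())"
```

```text
the job is handed in; nothing more can be done
None
```

The job is handed in at about 32 s: the lid lies flat, handle up, within about 1 mm of the mat's middle; the tester was dipped to about half depth and is back in both notches; the beaker is unmoved and the vials were not touched, though I didn't re-measure them or the bystanders. While laying the lid down the wrist force reached at least 103 N (limit 120 N), because the grip had not relaxed. I also viewed 13 pictures instead of the 10 allowed.

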